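# Check and demould the cast plant pots

## Robot

A 6-joint arm with a two-finger parallel gripper is mounted at the origin on the work surface. World frame = base frame: x ahead of the robot, y to its left, z up, the work surface at z = 0. Lengths are in mm, angles in rad, forces in N, time in s.
With the tool pointing down it reaches from about 300 to 950 mm from the base axis. Payload 3.1 kg.
Tool frame: the origin (TCP) lies at the very end of the fingers, on their centre line; the grasp point (between the pads) lies 19 mm behind it; z points along the fingers, y is the direction in which the jaws open and shut (so a half turn about z gives the same grasp; the last joint's range is limited). The gripper opens to 85 mm and grips with 20 to 120 N. Pads are 22 mm wide; open, the fingers measure 114 mm over their backs; the gripper's body (76 mm by 85 mm) begins 54 mm behind the grasp point. The pads swing forward as they close: fully open they stand 13 mm farther back than shut.
Start: joints at [1.092, 0.308, 1.634, -0, 1.2, -0.07], TCP at [248.468, 573.494, 201.872] pointing down, gripper open.
Joint ranges: [-3.06, 3.06], [-0.79, 1.96], [0.05, 2.63], [-1.19, 4.34], [0.05, 2.64], [-2.94, 2.94]. Speed limits (rad/s): [2.79, 2.79, 3.14, 3.14, 3.14, 3.14].

## Interface

Orientations are given as [roll, pitch, yaw] about the fixed x, y, z axes, in that order (R = Rz(yaw) Ry(pitch) Rx(roll)).
In Python, from workcell import env gives the robot as it stands.
- The arm moves only by the tool carry_out, never from a script. Its arguments are lists of equal length, an entry for each row: "linear": the shift along the tool's x, y, z in mm, a list of three; "yaw": the turn about the tool's z in degrees; "gripper": the finger opening in mm, from 0 to 85.4. A call has 1 to 20 rows; each row is the pose to reach, as a shift and turn from the pose commanded when the call began, along the tool's axes at that moment; what a row does not reach only later rows make up. A row lasts 1/10 s, in which the tool goes at most 50 mm and 8.59 degrees, less where a joint would pass 70% of its speed; a pose out of reach is approached as far as the arm can. A call with a gripper value outside its range is refused whole. The fingers move at their own pace and stop on an object; "newtons" is the grip in N (left out, the last holds). Time passes only in rows, so rows that repeat a pose let the fingers close. It gives the time, the measured TCP pose, the force and the opening at its end, in the units of the state.
- env.state(): the state, without advancing time (a new reading comes with each control period).
- env.read_camera(name): name is "scene" or "top"; returns (picture, depth): 400x640x3 uint8, red, green, blue; 400x640 float32, mm along the optical axis (not along the pixel's ray), 0 where there is no reading.
- env.calibration(name): a dict with "mtx" (3x3 intrinsics, pixels), "camera_from_world" (4x4, takes a point from world to camera coordinates). Camera axes: x right, y down, z forward; pixel columns grow to the right and rows downward; lengths in mm; the calibration is good to about 2 mm. A picture is of the moment at which its call begins. calibration takes no time and is no camera call.
- env.finish_job(): hands the job in, once; it reports no verdict.
The state is a dict: "clock": time; "joint_positions": joint angles; "qd": joint speeds; "joint_torque": joint torques, N m; "tool_pos": TCP position; "eef_rot": TCP orientation; "wrist_force": force on the tool from outside, world axes, zero at the start; "wrist_torque": the same for the moment, N m; "finger_gap": finger opening in mm.
Only numpy, scipy, OpenCV 4.12 (cv2) and the standard library are available. Lean on these libraries where they do the work, as an engineer would, in place of code of your own. Each camera call takes 0.05 s, during which the arm holds its last target.

## Task

The little plaster plant pots have set in their open mould on the kitchen island. First, with all of them still in the mould, take the infrared thermometer and hold it steady for three seconds with its sensor window facing down at the black test patch from about 8 cm above it, then lay it back flat on its cork mat. Then lift every pot out of the mould and stand it upright on the wooden drying board, fully on the board and not touching another pot, without shoving or upsetting the household things around.

Things in the scene. Friction and masses are not known exactly. Their poses are not given: they have to be found in the camera images.
- mould: bottom half of a casting mould, grey, fixed: block 236 (x) x 170 (y) x 32 mm high. Six open cavities, 57 mm square, 20 mm deep, at x -78, 0, +78 by y +45, -45 mm; some may be empty. A tongue at its +x end, 50 mm long, 70 wide, 32 high, carries the test patch. Origin: centre of the block's underside (tongue left out), z up
- patch (a point): centre of the round black rubber test patch, 30 mm across, flat in the top of the mould's tongue: 145 mm along the mould's x from its origin, 32 mm above the worktop
- mat: thin cork mat fixed to the worktop, 210 (x) x 90 (y) x 3 mm thick, the thermometer's place; origin at the centre of its underside, z up
- thermometer: infrared thermometer, loose, black, 0.2 kg, lying underside down: handle 130 mm long (x -70 to +60), 28 wide (y), 26 high; at its +x end a head 42 long, 42 wide, 26 high with a small screen on top. Sensor window flush in the head's underside, 80 mm along +x from the origin, looking along -z. Origin: on the underside below the handle's middle, about 5 mm from the centre of mass
- board: loose drying board of brown wood with fine grooves, 300 (x) x 210 (y) x 12 mm thick, 0.6 kg, lying on the worktop; origin at the centre of its underside, z up; it has no marked places
- pot1: small square plaster plant pot, off-white, loose, 54 x 54 mm, 42 mm high, walls and floor 6 mm, open top, about 0.12 kg; all six alike, some absent. Starts in the mould's cavity at x -78, y +45 mm, standing 22 mm out of the mould. Origin: centre of its underside, z up through the open top, x and y square to its sides
- pot2: small square plaster plant pot, off-white, loose, 54 x 54 mm, 42 mm high, walls and floor 6 mm, open top, about 0.12 kg; all six alike, some absent. Starts in the mould's cavity at x +0, y +45 mm, standing 22 mm out of the mould. Origin: centre of its underside, z up through the open top, x and y square to its sides
- pot3: small square plaster plant pot, off-white, loose, 54 x 54 mm, 42 mm high, walls and floor 6 mm, open top, about 0.12 kg; all six alike, some absent. Starts in the mould's cavity at x +78, y +45 mm, standing 22 mm out of the mould. Origin: centre of its underside, z up through the open top, x and y square to its sides
- pot4: small square plaster plant pot, off-white, loose, 54 x 54 mm, 42 mm high, walls and floor 6 mm, open top, about 0.12 kg; all six alike, some absent. Starts in the mould's cavity at x -78, y -45 mm, standing 22 mm out of the mould. Origin: centre of its underside, z up through the open top, x and y square to its sides
- pot5: small square plaster plant pot, off-white, loose, 54 x 54 mm, 42 mm high, walls and floor 6 mm, open top, about 0.12 kg; all six alike, some absent. Starts in the mould's cavity at x +0, y -45 mm, standing 22 mm out of the mould. Origin: centre of its underside, z up through the open top, x and y square to its sides
- pot6: small square plaster plant pot, off-white, loose, 54 x 54 mm, 42 mm high, walls and floor 6 mm, open top, about 0.12 kg; all six alike, some absent. Starts in the mould's cavity at x +78, y -45 mm, standing 22 mm out of the mould. Origin: centre of its underside, z up through the open top, x and y square to its sides
- candle_jar: bystander: white lidded jar, 72 mm across, 75 mm high, loose; origin at the centre of its underside
- mug: bystander: white mug, 80 mm across, 95 mm high, handle to its +y, loose; origin at the centre of its underside
- remote: bystander: black remote control 150 (x) x 48 (y) x 20 mm, loose; origin at the centre of its underside
- coasters: bystander: stack of three wooden coasters, 100 x 100 x 25 mm, loose, one piece; origin at the centre of its underside
Things that resemble listed ones, but are neither listed nor needed, are in the scene too. What is shaped like the thermometer but blue or red is not meant.

How it is judged (in metres and radians):
On the way, in this order (a step that is already met when the one before it is completed fails the run):
1. all pots in the mould, the thermometer is held still with its window over the test patch (patch centre within 15 mm of the line of sight along and across, 50 to 115 mm below the window) for 2.5 s (x of patch in the frame of thermometer between 0.065 and 0.095 m and y of patch in the frame of thermometer between -0.015 and 0.015 m and z of patch in the frame of thermometer between -0.115 and -0.05 m and linear speed of thermometer below 0.02 m/s and angular speed of thermometer below 0.2 rad/s and z of each of pot1, pot2, pot3, pot4, pot5, pot6 in the frame of mould below 0.022 m and x of pot1 in the frame of mould between -0.13 and 0.13 m and y of pot1 in the frame of mould between -0.09 and 0.09 m and x of pot2 in the frame of mould between -0.13 and 0.13 m and y of pot2 in the frame of mould between -0.09 and 0.09 m and x of pot3 in the frame of mould between -0.13 and 0.13 m and y of pot3 in the frame of mould between -0.09 and 0.09 m and x of pot4 in the frame of mould between -0.13 and 0.13 m and y of pot4 in the frame of mould between -0.09 and 0.09 m and x of pot5 in the frame of mould between -0.13 and 0.13 m and y of pot5 in the frame of mould between -0.09 and 0.09 m and x of pot6 in the frame of mould between -0.13 and 0.13 m and y of pot6 in the frame of mould between -0.09 and 0.09 m), for 2.5 s.
2. then the thermometer lies flat and still on its mat, the pots still in the mould (x of thermometer in the frame of mat between -0.055 and 0.055 m and y of thermometer in the frame of mat between -0.045 and 0.045 m and z of thermometer in the frame of mat between -0.003 and 0.012 m and angle between thermometer's own z axis and vertical below 0.12 rad and linear speed of thermometer below 0.03 m/s and z of each of pot1, pot2, pot3, pot4, pot5, pot6 in the frame of mould below 0.022 m and x of pot1 in the frame of mould between -0.13 and 0.13 m and y of pot1 in the frame of mould between -0.09 and 0.09 m and x of pot2 in the frame of mould between -0.13 and 0.13 m and y of pot2 in the frame of mould between -0.09 and 0.09 m and x of pot3 in the frame of mould between -0.13 and 0.13 m and y of pot3 in the frame of mould between -0.09 and 0.09 m and x of pot4 in the frame of mould between -0.13 and 0.13 m and y of pot4 in the frame of mould between -0.09 and 0.09 m and x of pot5 in the frame of mould between -0.13 and 0.13 m and y of pot5 in the frame of mould between -0.09 and 0.09 m and x of pot6 in the frame of mould between -0.13 and 0.13 m and y of pot6 in the frame of mould between -0.09 and 0.09 m and contact force between the fingers and thermometer below 0.1 N), for 0.3 s.
At the end, for the whole second after the job is handed in: every pot that is present stands upright (within 0.1 rad) and still on the drying board, overhanging its edge by no more than about 5 mm, none touching another; the thermometer lies flat and still on its cork mat (origin within 55 mm along and 45 mm across of the mat's centre) (x of thermometer in the frame of mat between -0.055 and 0.055 m and y of thermometer in the frame of mat between -0.045 and 0.045 m and z of thermometer in the frame of mat between -0.003 and 0.012 m and angle between thermometer's own z axis and vertical below 0.12 rad and linear speed of each of thermometer, pot1, pot2, pot3, pot4, pot5, pot6 below 0.03 m/s and x of pot1 in the frame of board between -0.128 and 0.128 m and y of pot1 in the frame of board between -0.083 and 0.083 m and z of pot1 in the frame of board between 0.006 and 0.018 m and angle between each of pot1, pot2, pot3, pot4, pot5, pot6's own z axis and vertical below 0.1 rad and x of pot2 in the frame of board between -0.128 and 0.128 m and y of pot2 in the frame of board between -0.083 and 0.083 m and z of pot2 in the frame of board between 0.006 and 0.018 m and x of pot3 in the frame of board between -0.128 and 0.128 m and y of pot3 in the frame of board between -0.083 and 0.083 m and z of pot3 in the frame of board between 0.006 and 0.018 m and x of pot4 in the frame of board between -0.128 and 0.128 m and y of pot4 in the frame of board between -0.083 and 0.083 m and z of pot4 in the frame of board between 0.006 and 0.018 m and x of pot5 in the frame of board between -0.128 and 0.128 m and y of pot5 in the frame of board between -0.083 and 0.083 m and z of pot5 in the frame of board between 0.006 and 0.018 m and x of pot6 in the frame of board between -0.128 and 0.128 m and y of pot6 in the frame of board between -0.083 and 0.083 m and z of pot6 in the frame of board between 0.006 and 0.018 m and contact force between pot1 and pot2 below 0.1 N and contact force between each of pot1, pot2 and pot3 below 0.1 N and contact force between each of pot1, pot2, pot3 and pot4 below 0.1 N and contact force between each of pot1, pot2, pot3, pot4 and pot5 below 0.1 N and contact force between each of pot1, pot2, pot3, pot4, pot5 and pot6 below 0.1 N).
It fails at once if a bystander (jar, mug, remote, coasters) is shoved more than 50 mm or tipped over (distance of any of candle_jar, mug, remote, coasters from where it was at the start of the episode above 0.05 m or angle between any of candle_jar, mug, remote, coasters's own z axis and vertical above 0.6 rad).
Of pot1, pot2, pot3, pot4, pot5, pot6 only 4 to 6 are there at a start; the rules pass over those that are not, and their reading is None.
At some moment in a run one of thermometer, board may be knocked a few centimetres aside while the robot is not near it.
Once in a run the grip may slacken for a moment while it holds something.
It also fails if it takes over 210 s, if anything falls off the work surface, if the arm or the gripper's body presses on something with over 40 N, if the wrist force passes 120 N, or if a joint passes its speed limit or range.

## Working session

There is one attempt and no reset: what is moved stays moved. The work goes in short steps, Python scripts to look and compute and a tool call to move; the robot and the scene stay as the last step left them, time stands still between calls to the robot, and variables do not carry over. Pictures are saved under pics/ and viewed, and the job is handed in when it is done.

Besides the shell and the picture viewer there is one more tool, called as a command line: name --pt "numbers of a row" for each row, then --argument value for the rest. carry_out: Moves the arm, as the interface text tells. Its arguments: {"type":"object","properties":{"linear":{"type":"array"},"yaw":{"type":"array"},"gripper":{"type":"array"},"newtons":{"type":"number"}},"required":["linear","yaw","gripper"]}

```bash
ls; mkdir -p pics; python3 - <<'E'
from workcell import env
import cv2,numpy as np
print(env.state())
for n in ("scene","top"):
    p,d=env.read_camera(n); cv2.imwrite(f"pics/{n}0.png",p[:,:,::-1]); np.savez(f"pics/{n}0.npz",p=p,d=d)
    print(n,env.calibration(n))
E
```

```text
pics
{'clock': 0.0, 'joint_positions': array([ 1.09231032e+00,  3.09000061e-01,  1.63520487e+00, -2.60318445e-05,
        1.19974019e+00, -6.97021799e-02]), 'qd': array([-0.00020759, -0.00074333, -0.00097357, -0.00072583, -0.00040953,
        0.00087295]), 'joint_torque': array([-3.15297184e-04, -4.15247154e+01, -2.76666158e+01, -1.89757216e-04,
        9.99754644e-03,  5.27962101e-06]), 'tool_pos': array([248.04627536, 572.67608567, 200.64154488]), 'eef_rot': array([-3.13924421e+00, -1.39659830e-04,  2.73281813e+00]), 'wrist_force': array([-0.42455813, -0.49008903, -0.20807435]), 'wrist_torque': array([-0.00174728,  0.0385418 ,  0.02331235]), 'finger_gap': 85.26230433772805}
scene {'mtx': array([[397.33769567,   0.        , 316.26098518],
       [  0.        , 397.33769567, 192.93758245],
       [  0.        ,   0.        ,   1.        ]]), 'camera_from_world': array([[-2.05017336e-01,  9.78749452e-01,  4.17163344e-03,
         1.97908680e+02],
       [ 7.15990391e-01,  1.52880813e-01, -6.81164604e-01,
        -3.06399382e+02],
       [-6.67327245e-01, -1.36663703e-01, -7.32118420e-01,
         1.30513852e+03],
       [ 0.00000000e+00,  0.00000000e+00,  0.00000000e+00,
         1.00000000e+00]])}
top {'mtx': array([[450.30599361,   0.        , 316.90403664],
       [  0.        , 450.30599361, 198.61002986],
       [  0.        ,   0.        ,   1.        ]]), 'camera_from_world': array([[-2.66952001e-02, -9.99600624e-01,  9.27136192e-03,
        -9.58525364e+01],
       [-9.84357629e-01,  2.46701235e-02, -1.74446106e-01,
         5.10703347e+02],
       [ 1.74147710e-01, -1.37832095e-02, -9.84623074e-01,
         1.26754500e+03],
       [ 0.00000000e+00,  0.00000000e+00,  0.00000000e+00,
         1.00000000e+00]])}
```

View pics/scene0.png

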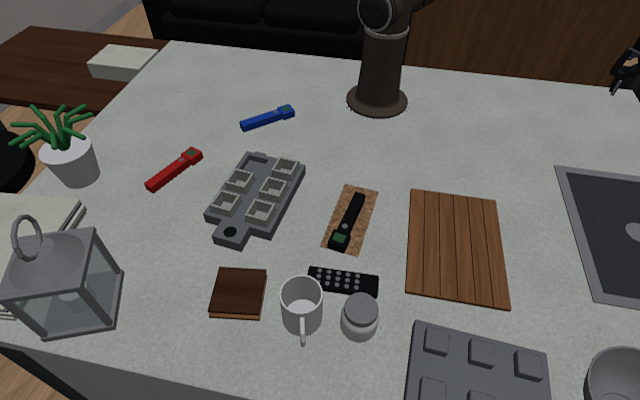

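View pics/top0.png

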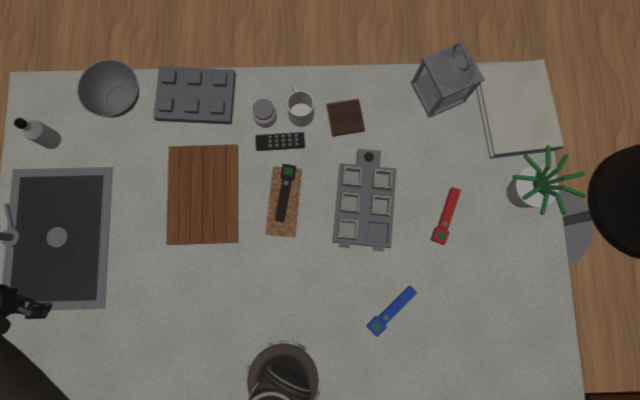

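The scene shows the mould with five pots, the black thermometer on its cork mat and the board. I'll enlarge the area around them for measuring.

```bash
cat > h.py <<'E'
from workcell import env
import cv2,numpy as np
def cal(n):
    c=env.calibration(n); return np.array(c["mtx"]),np.array(c["camera_from_world"])
def ray(n,uv,z):
    K,T=cal(n); uv=np.atleast_2d(uv).astype(float)
    R=T[:3,:3];t=T[:3,3]; c=-R.T@t
    d=(R.T@np.linalg.inv(K)@np.c_[uv,np.ones(len(uv))].T).T
    s=(z-c[2])/d[:,2]
    return (c+s[:,None]*d)[:,:2]
def proj(n,P):
    K,T=cal(n); P=np.atleast_2d(P); q=(T[:3,:3]@P.T).T+T[:3,3]; q=(K@q.T).T
    return q[:,:2]/q[:,2:]
def cloud(n,d):
    K,T=cal(n); v,u=np.indices(d.shape); 
    X=np.stack([(u-K[0,2])/K[0,0]*d,(v-K[1,2])/K[1,1]*d,d],-1)
    return (X-T[:3,3])@T[:3,:3]
def crop(n,p,x0,y0,x1,y1,s,name):
    c=cv2.resize(p[y0:y1,x0:x1,::-1],None,fx=s,fy=s,interpolation=cv2.INTER_CUBIC)
    for k in range(x0-x0%10+10,x1,10): cv2.line(c,((k-x0)*s,0),((k-x0)*s,6 if k%50 else 14),(0,0,255),1)
    for k in range(y0-y0%10+10,y1,10): cv2.line(c,(0,(k-y0)*s),(6 if k%50 else 14,(k-y0)*s),(0,0,255),1)
    cv2.imwrite("pics/"+name,c)
E
python3 - <<'E'
from h import *
p=np.load("pics/top0.npz")["p"];
crop("top",p,255,140,405,260,5,"c1.png"); crop("top",p,155,130,255,260,4,"c2.png")
E
```

```text
(no output)
```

View pics/c1.png

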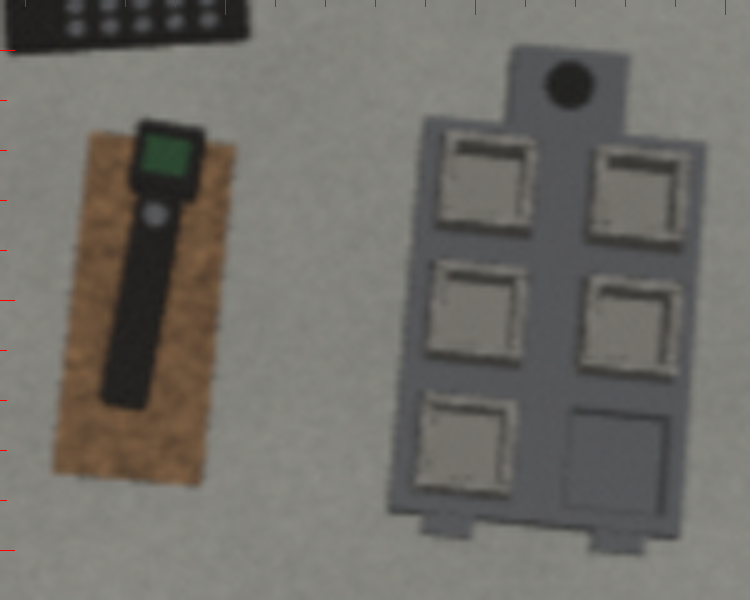

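View pics/c2.png

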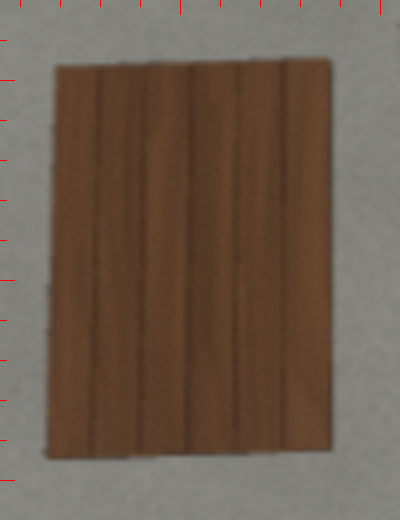

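```bash
python3 - <<'E'
from h import *
A=lambda l:np.array(l)/5+[255,140]; B=lambda l:np.array(l)/4+[155,130]
def show(n,q,z):
    w=ray("top",q,z); print(n,w.round(1).tolist())
    if len(w)==4:
        print('  centre',w.mean(0).round(1),'sides',np.linalg.norm(np.roll(w,-1,0)-w,axis=1).round(1), 'ang',np.degrees(np.arctan2(*(np.roll(w,-1,0)-w)[:,::-1].T)).round(1))
show('patch',A([[570,85]]),32)
show('mould',A([[425,118],[707,143],[680,537],[388,512]]),32)
show('mat',A([[90,132],[236,148],[202,487],[52,470]]),3)
show('head',A([[140,122],[206,130],[195,203],[130,193]]),29)
show('hend',A([[100,402],[148,410]]),29)
for n,q in dict(p3=[[445,130],[537,138],[530,236],[436,226]],p2=[[433,260],[527,267],[520,365],[425,355]],p1=[[423,392],[518,402],[510,498],[415,487]],p6=[[595,143],[688,150],[682,250],[586,240]],p5=[[588,275],[682,283],[674,380],[578,372]]).items(): show(n,A(q),54)
show('board',B([[56,67],[331,59],[332,450],[47,458]]),12)
d=np.load("pics/top0.npz")["d"]; c=cloud("top",d)
for n,(u,v) in dict(patch=(369,157),board=(203,195),mat=(302,180),hand=(284,205),head=(288,172),table=(320,200)).items(): print(n,c[v,u].round(1))
E
```

```text
patch [[633.1, -268.7]]
mould [[614.9, -181.1], [595.4, -349.0], [361.7, -319.8], [380.5, -151.2]]
  centre [ 488.1 -250.3] sides [169.  235.6 169.6 236.3] ang [-96.6 172.9  83.6  -7.3]
mat [[618.5, 21.4], [606.3, -67.3], [400.4, -42.8], [412.8, 46.0]]
  centre [509.5 -10.7] sides [ 89.5 207.4  89.6 207.2] ang [-97.8 173.2  82.1  -6.8]
head [[617.3, -10.7], [611.5, -50.0], [567.0, -42.7], [574.0, -4.1]]
  centre [592.5 -26.9] sides [39.8 45.1 39.2 43.8] ang [-98.5 170.6  79.6  -8.6]
hend [[449.3, 15.0], [443.9, -13.0]]
p3 [[601.7, -191.0], [595.6, -244.9], [537.0, -238.2], [544.3, -183.6]]
  centre [ 569.7 -214.4] sides [54.2 58.9 55.  57.8] ang [-96.5 173.5  82.4  -7.3]
p2 [[524.2, -181.2], [518.7, -235.6], [461.4, -229.1], [468.6, -174.5]]
  centre [ 493.2 -205.1] sides [54.7 57.7 55.  56. ] ang [-95.8 173.5  82.5  -6.8]
p1 [[447.1, -172.6], [439.9, -227.0], [385.0, -220.1], [392.6, -166.1]]
  centre [ 416.2 -196.5] sides [54.9 55.4 54.5 54.9] ang [-97.5 172.8  81.9  -6.8]
p6 [[591.7, -278.8], [586.2, -333.2], [526.5, -326.4], [533.8, -270.7]]
  centre [ 559.6 -302.3] sides [54.7 60.  56.1 58.4] ang [-95.8 173.4  82.5  -7.9]
p5 [[513.1, -270.9], [507.0, -325.3], [450.4, -317.5], [456.5, -262.4]]
  centre [ 481.7 -294. ] sides [54.7 57.2 55.5 57.3] ang [-96.4 172.2  83.7  -8.5]
board [[685.5, 336.2], [686.8, 127.4], [389.0, 125.5], [388.5, 333.8]]
  centre [537.4 230.7] sides [208.8 297.8 208.2 296.9] ang [ -89.6 -179.6   90.1    0.5]
patch [ 633.8 -269.1   29.4]
board [533.3 230.2  12.8]
mat [574.3 -65.9   1.2]
hand [494.4 -11.9  28.1]
head [593.8 -25.2  28.4]
table [ 511.2 -118.9    2.1]
```

```bash
cat > go.py <<'E'
import sys
from h import *
def to(x,y,z,yawdeg):
    s=env.state(); p=s["tool_pos"]; y0=s["eef_rot"][2]
    d=np.array([x,y,z])-p
    tx=np.array([np.cos(y0),np.sin(y0)]);ty=np.array([np.sin(y0),-np.cos(y0)])
    dy=(np.degrees(y0)-yawdeg+180)%360-180
    print("t",round(s["clock"],2),"pos",p.round(1),"yaw",np.degrees(y0).round(1),"F",s["wrist_force"].round(1),"gap",round(s["finger_gap"],1))
    print("linear",[round(float(d[:2]@tx),1),round(float(d[:2]@ty),1),round(float(-d[2]),1)],"yaw",round(float(dy),1),"dist",np.linalg.norm(d).round(0))
if __name__=="__main__": to(*map(float,sys.argv[1:5]))
E
python3 go.py 519 -13 100 169.2; python3 -c "
from h import *
R=env.state()['eef_rot'];print(R)"
```

```text
t 0.1 pos [248.1 572.8 200.7] yaw 156.6 F [ 0.3 -0.8  0.3] gap 85.0
linear [-481.4, -429.8, 100.7] yaw -12.6 dist 653.0
[-3.13947833e+00 -1.44572453e-04  2.73275586e+00]
```

carry_out --pt "-120 -107 25" --pt "-240 -215 50" --pt "-360 -322 75" --pt "-481 -430 100" --pt "-481 -430 100" --pt "-481 -430 100" --pt "-481 -430 100" --pt "-481 -430 100" --pt "-481 -430 100" --pt "-481 -430 100" --pt "-481 -430 100" --pt "-481 -430 100" --pt "-481 -430 100" --pt "-481 -430 100" --pt "-481 -430 100" --pt "-481 -430 100" --pt "-481 -430 100" --pt "-481 -430 100" --yaw '[-3,-6,-9,-12.6,-12.6,-12.6,-12.6,-12.6,-12.6,-12.6,-12.6,-12.6,-12.6,-12.6,-12.6,-12.6,-12.6,-12.6]' --gripper '[60,60,60,60,60,60,60,60,60,60,60,60,60,60,60,60,60,60]' --newtons 40

```text
clock: 1.9
tool_pos: [518.5, -10.9, 102.0]
eef_rot: [3.141, -0.0, 2.955]
wrist_force: [0.6, -0.2, -0.2]
finger_gap: 59.9
```

```bash
python3 go.py 519 -13 8 169.2; python3 - <<'E'
from h import *
p,d=env.read_camera("scene"); cv2.imwrite("pics/s1.png",p[:,:,::-1])
p,d=env.read_camera("top"); crop("top",p,155,130,405,260,3,"t1.png")
E
```

```text
t 1.9 pos [518.5 -10.9 102. ] yaw 169.3 F [ 0.6 -0.2 -0.2] gap 59.9
linear [-0.9, -2.0, 94.0] yaw 0.1 dist 94.0
```

View pics/s1.png

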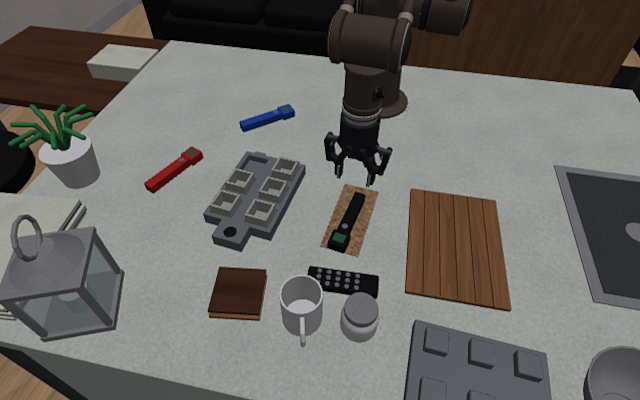

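View pics/t1.png

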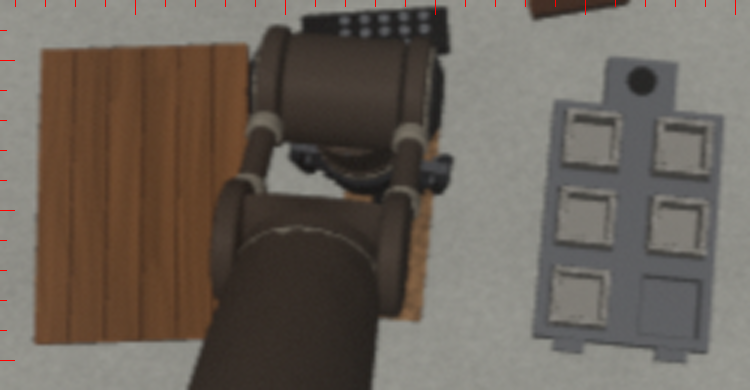

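Thermometer and mould are unmoved, and the gripper is over the handle. Descending and gripping.

carry_out --pt "-1 -2 30" --pt "-1 -2 60" --pt "-1 -2 80" --pt "-1 -2 94" --pt "-1 -2 94" --pt "-1 -2 94" --pt "-1 -2 94" --pt "-1 -2 94" --pt "-1 -2 94" --pt "-1 -2 94" --pt "-1 -2 94" --pt "-1 -2 94" --pt "-1 -2 94" --pt "-1 -2 94" --pt "-1 -2 94" --yaw '[0,0,0,0,0,0,0,0,0,0,0,0,0,0,0]' --gripper '[60,60,60,60,60,60,20,20,20,20,20,20,20,20,20]' --newtons 50

```text
clock: 3.5
tool_pos: [519.5, -14.4, 7.8]
eef_rot: [-3.142, -0.0, 2.953]
wrist_force: [0.2, -0.3, -0.5]
finger_gap: 20.0
```

```bash
python3 - <<'E'
from h import *
p,d=env.read_camera("scene"); crop("s",p,280,120,440,270,5,"s2.png")
E
```

```text
(no output)
```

View pics/s2.png

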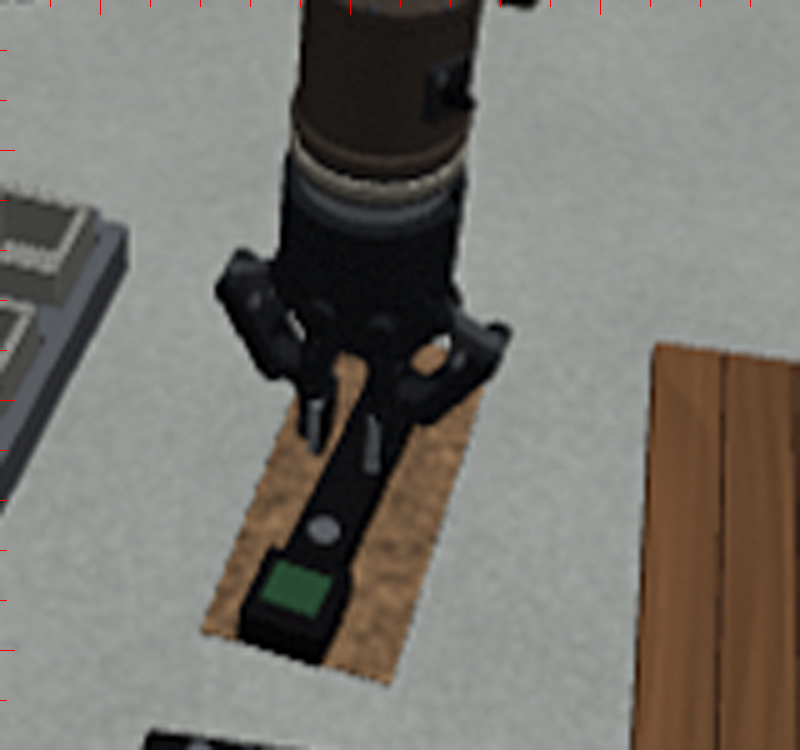

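```bash
python3 - <<'E'
from h import *
s=env.state(); print(s["tool_pos"],s["finger_gap"],s["wrist_force"])
for P in ([519.5,-14.4,7.8],[514,-12,29],[519.5,-14.4,40],[592,-27,29]): print(P,proj("scene",P),(proj("scene",P)-[280,120])*5)
p,d=env.read_camera("scene"); c=cloud("scene",d)
for (u,v) in [(312,430),(318,410),(373,460),(375,430),(340,480),(325,530),(300,590),(395,400),(370,500),(320,380)]:
    uu,vv=280+u//5,120+v//5; print((u,v),c[vv,uu].round(0))
E
```

```text
[519.45865313 -14.44668305   7.81000635] 19.840341315049407 [-0.55601815  0.7897411  -0.20559548]
[519.5, -14.4, 7.8] [[348.44885286 217.09409788]] [[342.24426431 485.47048941]]
[514, -12, 29] [[350.36762927 209.81319986]] [[351.83814633 449.06599932]]
[519.5, -14.4, 40] [[349.32108701 208.34622994]] [[346.60543503 441.7311497 ]]
[592, -27, 29] [[338.62361719 234.59961096]] [[293.11808593 572.9980548 ]]
(312, 430) [528. -31.  53.]
(318, 410) [528. -30.  68.]
(373, 460) [533.  -2.  45.]
(375, 430) [534.  -1.  67.]
(340, 480) [534. -15.  29.]
(325, 530) [564. -17.  28.]
(300, 590) [600. -22.  29.]
(395, 400) [534.   6.  90.]
(370, 500) [538.   1.  23.]
(320, 380) [529. -28.  90.]
```

```bash
python3 - <<'E'
from h import *
for z in (0,8,20,30,40,45,50): print(z,((proj("scene",[530,-29,z])-[280,120])*5).round(0))
p,d=env.read_camera("scene"); c=cloud("scene",d)
u=280+318//5
for v in range(190,216): print(v,c[v,u].round(0))
E
```

```text
0 [[308. 507.]]
8 [[309. 497.]]
20 [[310. 481.]]
30 [[311. 467.]]
40 [[312. 453.]]
45 [[313. 447.]]
50 [[313. 439.]]
190 [534. -31. 114.]
191 [532. -31. 108.]
192 [534. -31. 108.]
193 [534. -30. 105.]
194 [528. -31.  95.]
195 [530. -31.  94.]
196 [529. -31.  89.]
197 [528. -30.  85.]
198 [528. -30.  82.]
199 [530. -30.  81.]
200 [528. -30.  75.]
201 [525. -30.  68.]
202 [527. -30.  67.]
203 [529. -29.  66.]
204 [527. -29.  61.]
205 [528. -29.  58.]
206 [530. -29.  56.]
207 [529. -28.  52.]
208 [529. -28.  48.]
209 [527. -28.  43.]
210 [529. -28.  41.]
211 [496. -31.  -0.]
212 [500. -30.   0.]
213 [506. -30.   4.]
214 [510. -29.   4.]
215 [509. -29.  -1.]
```

```bash
python3 - <<'E'
from h import *
for z in (80,102,120,135): print(z,proj("scene",[525,-11-37,z]).round(0),proj("scene",[525,-11+37,z]).round(0))
p=cv2.imread("pics/s1.png")[:,:,::-1]; crop("s",p,290,90,420,210,6,"s1c.png")
E
```

```text
80 [[335. 196.]] [[368. 201.]]
102 [[336. 190.]] [[369. 195.]]
120 [[336. 184.]] [[370. 189.]]
135 [[336. 179.]] [[370. 184.]]
```

View pics/s1c.png

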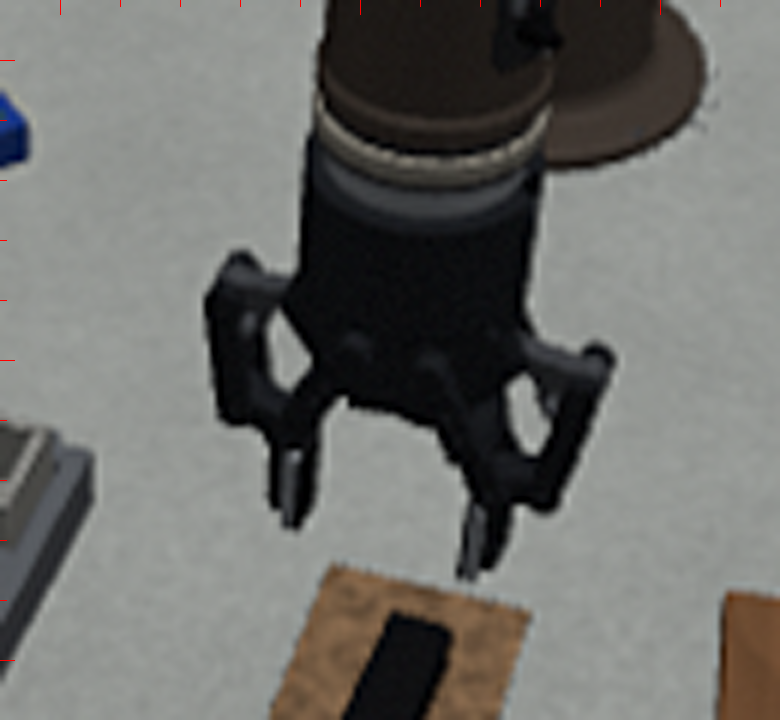

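The camera shows the real fingertips about 33 mm above the reported TCP: they are at z≈41, clear over the handle, so the fingers closed on air. I'll reopen, then go down in checked steps.

carry_out --pt "0 0 0" --pt "0 0 0" --pt "0 0 0" --pt "0 0 0" --pt "0 0 0" --pt "0 0 0" --pt "0 0 5" --pt "0 0 10" --pt "0 0 15" --pt "0 0 20" --pt "0 0 20" --pt "0 0 20" --yaw '[0,0,0,0,0,0,0,0,0,0,0,0]' --gripper '[60,60,60,60,60,60,60,60,60,60,60,60]'

```text
clock: 4.85
tool_pos: [519.2, -14.4, -12.5]
eef_rot: [-3.142, -0.001, 2.953]
wrist_force: [-0.3, -0.1, -0.2]
finger_gap: 59.8
```

```bash
python3 - <<'E'
from h import *
print(env.state()["tool_pos"],env.state()["finger_gap"])
p,d=env.read_camera("scene"); crop("s",p,280,120,440,270,5,"s3.png"); c=cloud("scene",d)
for u in (335,336,337,338,339,364,366,368,370):
  print(u,[c[v,u].round(0).tolist() for v in range(196,222,2)])
E
```

```text
[519.24099908 -14.387961   -12.4780372 ] 59.80564817553701
335 [[530.0, -48.0, 86.0], [525.0, -49.0, 74.0], [524.0, -49.0, 66.0], [525.0, -48.0, 60.0], [523.0, -48.0, 51.0], [524.0, -48.0, 45.0], [525.0, -47.0, 40.0], [524.0, -47.0, 31.0], [507.0, -49.0, 4.0], [512.0, -48.0, 2.0], [519.0, -47.0, 3.0], [525.0, -46.0, 3.0], [530.0, -45.0, 2.0]]
336 [[532.0, -46.0, 89.0], [525.0, -47.0, 74.0], [521.0, -47.0, 63.0], [523.0, -46.0, 59.0], [522.0, -46.0, 51.0], [521.0, -46.0, 43.0], [521.0, -46.0, 36.0], [520.0, -46.0, 27.0], [505.0, -47.0, 2.0], [513.0, -46.0, 3.0], [518.0, -45.0, 2.0], [525.0, -44.0, 3.0], [531.0, -43.0, 3.0]]
337 [[533.0, -44.0, 91.0], [525.0, -44.0, 75.0], [519.0, -45.0, 61.0], [515.0, -45.0, 50.0], [517.0, -44.0, 45.0], [515.0, -44.0, 36.0], [514.0, -44.0, 27.0], [501.0, -45.0, 5.0], [507.0, -44.0, 5.0], [512.0, -43.0, 4.0], [516.0, -43.0, 1.0], [524.0, -41.0, 2.0], [530.0, -40.0, 3.0]]
338 [[531.0, -42.0, 89.0], [532.0, -41.0, 84.0], [510.0, -43.0, 52.0], [510.0, -43.0, 45.0], [509.0, -43.0, 37.0], [509.0, -43.0, 29.0], [491.0, -44.0, 2.0], [498.0, -43.0, 2.0], [504.
[... 776 characters left out ...]
 23.0, 77.0], [541.0, 24.0, 75.0], [539.0, 25.0, 66.0], [536.0, 25.0, 55.0], [534.0, 26.0, 46.0], [534.0, 27.0, 39.0], [508.0, 27.0, 2.0], [517.0, 28.0, 5.0]]
368 [[436.0, 23.0, 2.0], [514.0, 25.0, 79.0], [520.0, 26.0, 79.0], [520.0, 26.0, 72.0], [530.0, 27.0, 77.0], [533.0, 28.0, 73.0], [535.0, 28.0, 70.0], [534.0, 29.0, 62.0], [490.0, 30.0, 4.0], [495.0, 30.0, 1.0], [502.0, 31.0, 3.0], [506.0, 32.0, 0.0], [515.0, 33.0, 4.0]]
370 [[437.0, 28.0, 5.0], [442.0, 29.0, 2.0], [449.0, 30.0, 3.0], [521.0, 31.0, 75.0], [527.0, 31.0, 74.0], [535.0, 32.0, 77.0], [540.0, 33.0, 76.0], [542.0, 34.0, 72.0], [490.0, 34.0, 5.0], [494.0, 35.0, 2.0], [501.0, 36.0, 3.0], [505.0, 37.0, 0.0], [511.0, 37.0, 0.0]]
```

View pics/s3.png

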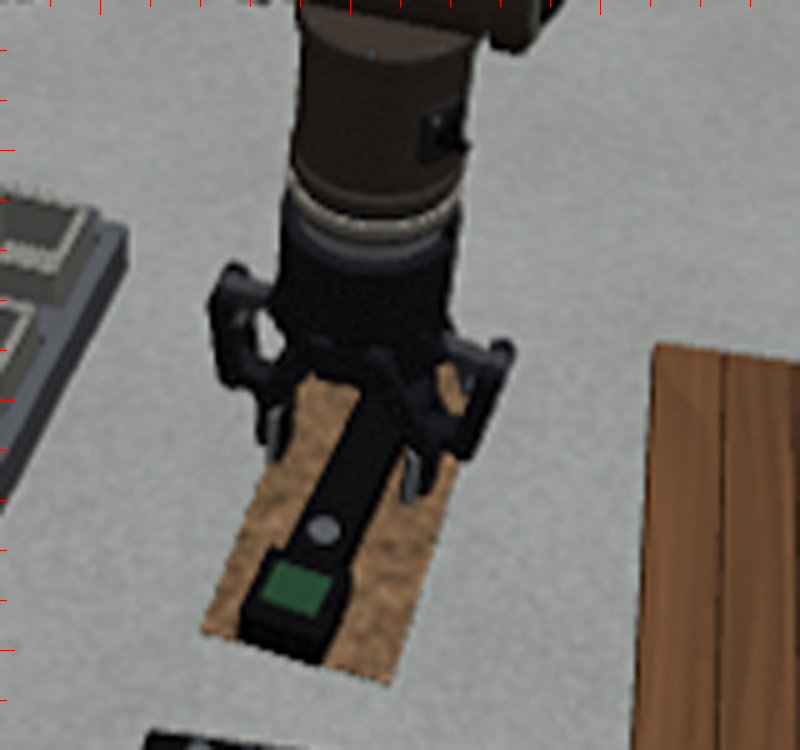

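carry_out --pt "0 0 5" --pt "0 0 10" --pt "0 0 14" --pt "0 0 14" --pt "0 0 14" --pt "0 0 14" --pt "0 0 14" --pt "0 0 14" --pt "0 0 14" --pt "0 0 14" --pt "0 0 14" --pt "0 0 14" --yaw '[0,0,0,0,0,0,0,0,0,0,0,0]' --gripper '[60,60,60,60,20,20,20,20,20,20,20,20]' --newtons 60

```text
clock: 6.1
tool_pos: [520.2, -14.4, -25.6]
eef_rot: [3.141, 0.001, 2.953]
wrist_force: [0.0, 1.5, 5.5]
finger_gap: 27.1
```

carry_out --pt "0 0 -10" --pt "0 0 -30" --pt "0 0 -55" --pt "0 0 -80" --pt "0 0 -100" --pt "0 0 -109" --pt "0 0 -109" --pt "0 0 -109" --yaw '[0,0,0,0,0,0,0,0]' --gripper '[20,20,20,20,20,20,20,20]'

```text
clock: 6.9
tool_pos: [518.3, -14.4, 81.9]
eef_rot: [-3.141, -0.002, 2.953]
wrist_force: [-0.6, 0.9, -3.0]
finger_gap: 26.7
```

```bash
python3 go.py 561 -255.5 83 169.2; python3 - <<'E'
from h import *
p,d=env.read_camera("scene"); cv2.imwrite("pics/s4.png",p[:,:,::-1])
E
```

```text
t 6.9 pos [518.3 -14.4  81.9] yaw 169.2 F [-0.6  0.9 -3. ] gap 26.7
linear [-87.2, -228.7, -1.1] yaw -0.0 dist 245.0
```

View pics/s4.png

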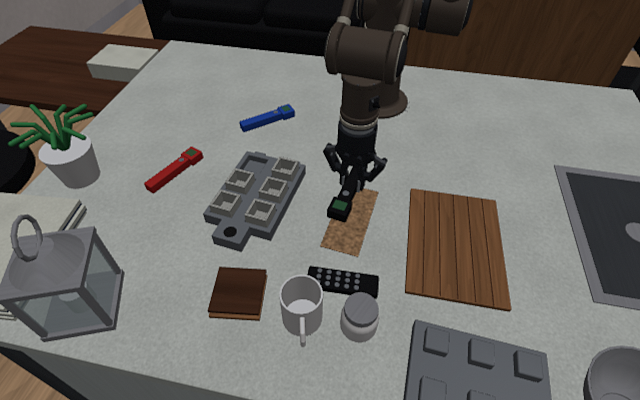

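The thermometer is held level with its head at pixel (341,206). Moving it over the patch.

carry_out --pt "-5 -13 0" --pt "-16 -43 -1" --pt "-29 -75 -1" --pt "-42 -109 -1" --pt "-54 -142 -1" --pt "-66 -174 -1" --pt "-78 -203 -1" --pt "-85 -222 -1" --pt "-87 -229 -1" --pt "-87 -229 -1" --pt "-87 -229 -1" --pt "-87 -229 -1" --yaw '[0,0,0,0,0,0,0,0,0,0,0,0]' --gripper '[20,20,20,20,20,20,20,20,20,20,20,20]'

```text
clock: 8.15
tool_pos: [561.5, -254.0, 83.5]
eef_rot: [3.141, -0.001, 2.954]
wrist_force: [-0.1, 0.2, -2.1]
finger_gap: 26.5
```

```bash
python3 go.py 561 -255.5 83 169.2; python3 - <<'E'
from h import *
p,d=env.read_camera("scene"); crop("s",p,170,120,330,260,5,"s5.png"); c=cloud("scene",d); np.savez("pics/s5.npz",p=p,d=d)
p,d=env.read_camera("top"); crop("s",p,320,100,420,220,5,"t5.png"); np.savez("pics/t5.npz",p=p,d=d)
E
```

```text
t 8.15 pos [ 561.5 -254.    83.5] yaw 169.3 F [-0.1  0.2 -2.1] gap 26.5
linear [0.2, -1.5, 0.5] yaw 0.1 dist 2.0
```

View pics/s5.png

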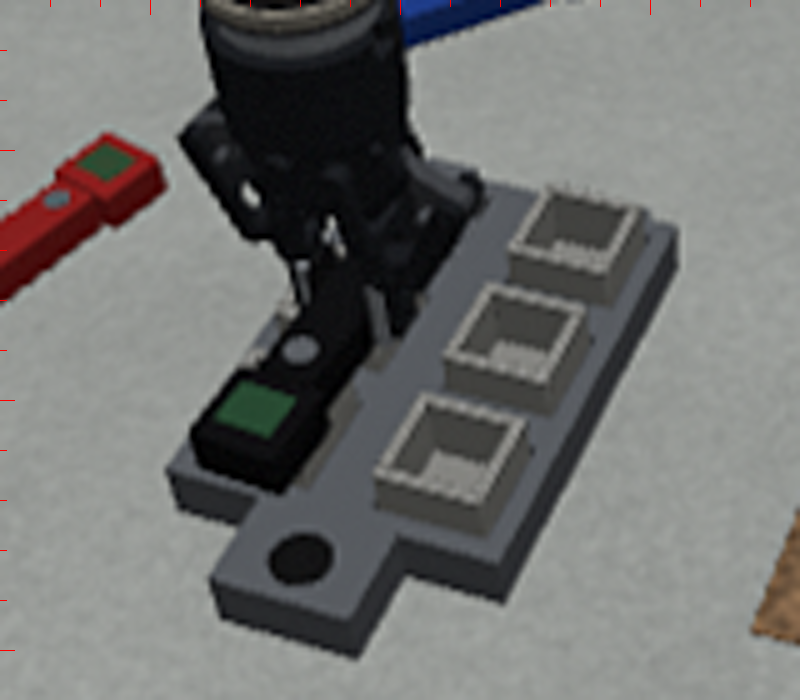

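View pics/t5.png

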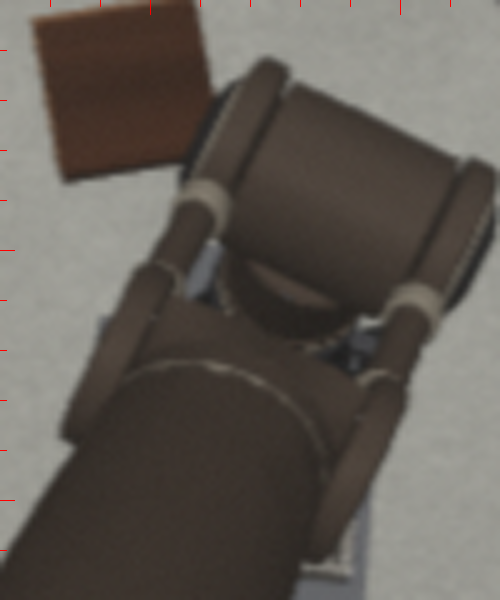

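```bash
python3 - <<'E'
from h import *
d=np.load("pics/s5.npz")["d"]; c=cloud("scene",d)
for n,(a,b) in dict(screen=(256,408),s1=(230,408),s2=(280,400),button=(300,348),hA=(330,310),pot=(430,330),patch=(300,558),tongue=(260,575)).items():
    u,v=170+a//5,120+b//5; print(n,np.median(c[v-1:v+2,u-1:u+2].reshape(-1,3),0).round(1))
# top-face mask
P=c.reshape(-1,3); 
for z0 in (120,):
    m=(abs(P[:,0]-630)<50)&(abs(P[:,1]+270)<50)&(P[:,2]>z0)&(P[:,2]<160)
    print(m.sum(),P[m].min(0),P[m].max(0),np.median(P[m],0))
    A=np.c_[P[m][:,:2],np.ones(m.sum())]
    for it in range(3):
        k=np.linalg.lstsq(A,P[m][:,2],rcond=None)[0]
    print(k)
E
```

```text
screen [ 639.7 -268.1  138.4]
s1 [ 642.  -278.   138.3]
s2 [ 635.1 -258.2  138.3]
button [ 603.7 -262.4  138.2]
hA [ 580.9 -257.   137.8]
pot [ 487.8 -254.1   32. ]
patch [ 635.5 -267.    33.6]
tongue [ 648.3 -281.4   31.2]
691 [ 580.10880945 -292.23099279  120.23775003] [ 664.09229012 -242.42816464  140.6136838 ] [ 633.52683596 -260.97079914  137.17557103]
[-6.63903284e-02 -1.43327036e-01  1.39098644e+02]
```

carry_out --pt "3 0 0" --pt "3 0 0" --pt "3 0 0" --pt "3 0 0" --pt "3 0 0" --pt "3 0 0" --pt "3 0 0" --pt "3 0 0" --pt "3 0 0" --pt "3 0 0" --pt "3 0 0" --pt "3 0 0" --pt "3 0 0" --pt "3 0 0" --pt "3 0 0" --pt "3 0 0" --pt "3 0 0" --pt "3 0 0" --pt "3 0 0" --pt "3 0 0" --yaw '[0,0,0,0,0,0,0,0,0,0,0,0,0,0,0,0,0,0,0,0]' --gripper '[20,20,20,20,20,20,20,20,20,20,20,20,20,20,20,20,20,20,20,20]'

```text
clock: 10.25
tool_pos: [559.0, -255.1, 83.9]
eef_rot: [-3.142, 0.0, 2.953]
wrist_force: [-0.4, -0.1, -2.6]
finger_gap: 26.9
```

carry_out --pt "0 0 0" --pt "0 0 0" --pt "0 0 0" --pt "0 0 0" --pt "0 0 0" --pt "0 0 0" --pt "0 0 0" --pt "0 0 0" --pt "0 0 0" --pt "0 0 0" --pt "0 0 0" --pt "0 0 0" --pt "0 0 0" --pt "0 0 0" --pt "0 0 0" --pt "0 0 0" --yaw '[0,0,0,0,0,0,0,0,0,0,0,0,0,0,0,0]' --gripper '[20,20,20,20,20,20,20,20,20,20,20,20,20,20,20,20]'

```text
clock: 11.85
tool_pos: [559.0, -255.1, 83.8]
eef_rot: [3.142, -0.0, 2.953]
wrist_force: [-0.1, 0.1, -1.7]
finger_gap: 26.9
```

```bash
python3 go.py 517 -14.4 83 169.2; python3 - <<'E'
from h import *
p,d=env.read_camera("scene"); crop("s",p,170,120,330,260,5,"s6.png"); c=cloud("scene",d)
for n,(a,b) in dict(screen=(256,408),s1=(230,408),s2=(280,400),button=(300,348),hA=(330,310)).items():
    u,v=170+a//5,120+b//5; print(n,np.median(c[v-1:v+2,u-1:u+2].reshape(-1,3),0).round(1))
E
```

```text
t 11.85 pos [ 559.  -255.1   83.8] yaw 169.2 F [-0.1  0.1 -1.7] gap 26.9
linear [86.4, 228.5, 0.8] yaw -0.0 dist 244.0
screen [ 639.4 -268.3  138.8]
s1 [ 641.9 -278.6  138.2]
s2 [ 635.4 -259.2  139. ]
button [ 604.3 -261.7  139.3]
hA [ 581.5 -256.7  138. ]
```

View pics/s6.png

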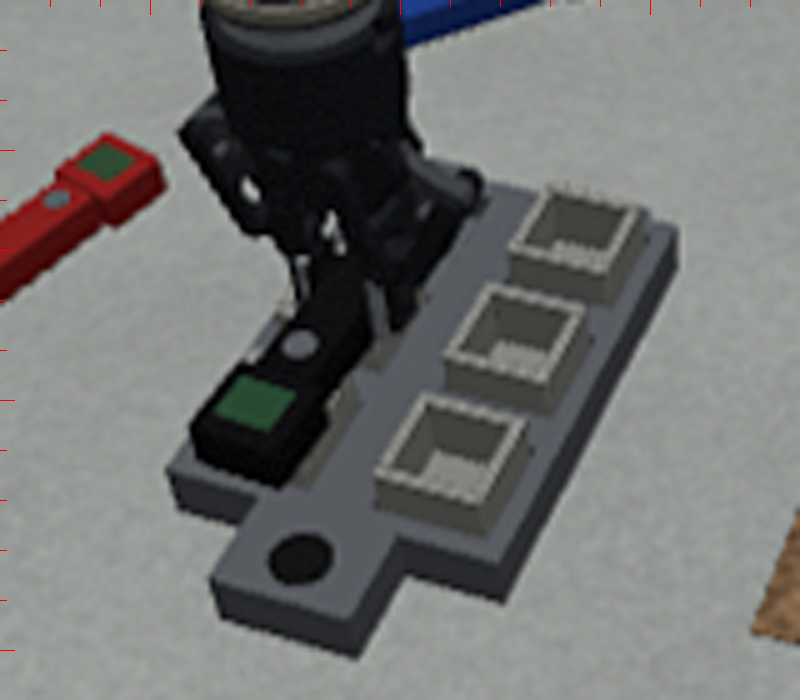

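carry_out --pt "5 13 0" --pt "16 43 0" --pt "29 75 0" --pt "42 109 0" --pt "54 142 0" --pt "66 174 0" --pt "78 203 0" --pt "84 220 0" --pt "86 228 0" --pt "86 228 0" --pt "86 228 20" --pt "86 228 45" --pt "86 228 70" --pt "86 228 90" --pt "86 228 100" --pt "86 228 105" --pt "86 228 108" --pt "86 228 108" --pt "86 228 108" --yaw '[0,0,0,0,0,0,0,0,0,0,0,0,0,0,0,0,0,0,0]' --gripper '[20,20,20,20,20,20,20,20,20,20,20,20,20,20,20,20,20,20,20]'

```text
clock: 13.8
tool_pos: [518.4, -15.2, -23.2]
eef_rot: [3.141, 0.002, 2.953]
wrist_force: [0.4, 0.5, -2.0]
finger_gap: 27.1
```

```bash
python3 go.py 518 -14.4 -25.6 169.2; python3 - <<'E'
from h import *
p,d=env.read_camera("scene"); crop("s",p,280,120,440,270,5,"s7.png")
E
```

```text
t 13.8 pos [518.4 -15.2 -23.2] yaw 169.2 F [ 0.4  0.5 -2. ] gap 27.1
linear [0.5, 0.7, 2.4] yaw -0.0 dist 3.0
```

View pics/s7.png

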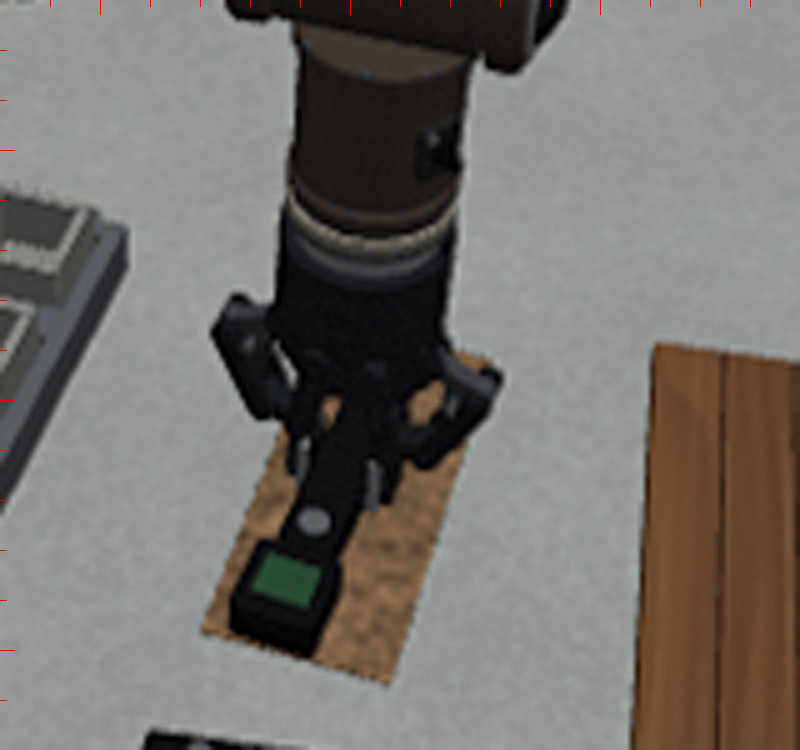

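Over the mat. Lowering the last 2–3 mm, releasing and backing off upward.

carry_out --pt "0 0 1" --pt "0 0 2" --pt "0 0 2.5" --pt "0 0 2.5" --pt "0 0 2" --pt "0 0 2" --pt "0 0 2" --pt "0 0 2" --pt "0 0 2" --pt "0 0 2" --pt "0 0 2" --pt "0 0 2" --pt "0 0 -10" --pt "0 0 -40" --pt "0 0 -80" --pt "0 0 -110" --pt "0 0 -110" --pt "0 0 -110" --yaw '[0,0,0,0,0,0,0,0,0,0,0,0,0,0,0,0,0,0]' --gripper '[20,20,20,20,60,60,60,60,60,60,60,60,60,60,60,60,60,60]'

```text
clock: 15.65
tool_pos: [518.2, -15.1, 87.4]
eef_rot: [3.141, 0.003, 2.953]
wrist_force: [-0.2, 0.3, 0.2]
finger_gap: 60.2
```

```bash
python3 go.py 559.5 -303.5 80 173; python3 - <<'E'
from h import *
p,d=env.read_camera("scene"); cv2.imwrite("pics/s8.png",p[:,:,::-1]); c=cloud("scene",d)
crop("s",p,280,120,440,270,5,"s8c.png")
E
```

```text
t 15.65 pos [518.2 -15.1  87.4] yaw 169.2 F [-0.2  0.3  0.2] gap 60.2
linear [-94.7, -275.5, 7.4] yaw -3.8 dist 291.0
```

View pics/s8.png

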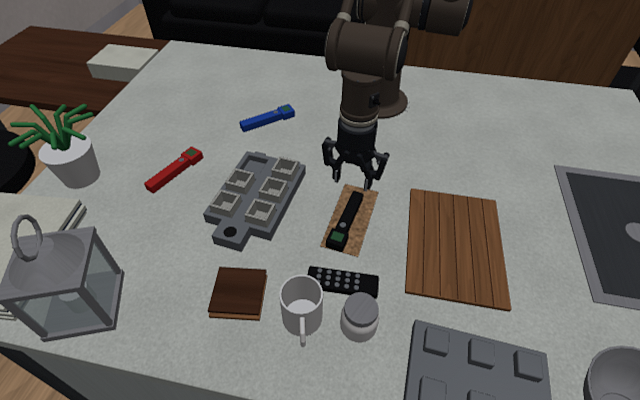

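View pics/s8c.png

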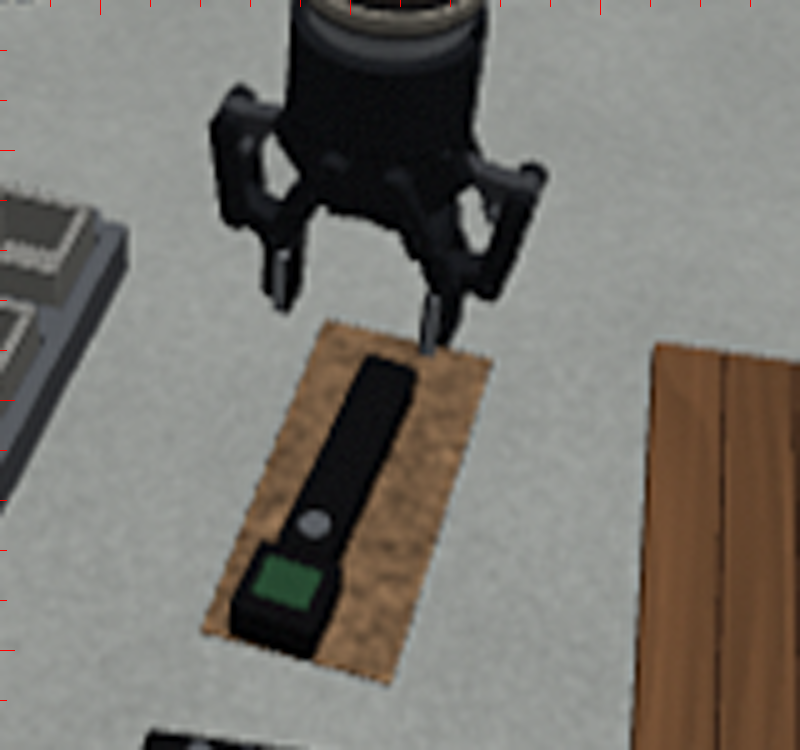

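carry_out --pt "-20 -46 5" --pt "-39 -92 10" --pt "-57 -138 15" --pt "-70 -184 20" --pt "-83 -230 25" --pt "-92 -260 27" --pt "-95 -275.5 27" --pt "-95 -275.5 27" --pt "-95 -275.5 27" --pt "-95 -275.5 27" --yaw '[-1,-2,-3,-3.8,-3.8,-3.8,-3.8,-3.8,-3.8,-3.8]' --gripper '[74,74,74,74,74,74,74,74,74,74]'

```text
clock: 16.7
tool_pos: [558.4, -301.2, 58.3]
eef_rot: [3.14, -0.002, 3.021]
wrist_force: [-0.1, 0.4, -0.3]
finger_gap: 73.8
```

```bash
python3 go.py 560 -303.5 -2 173; python3 - <<'E'
from h import *
p,d=env.read_camera("scene"); crop("s",p,170,100,330,250,5,"s9.png")
E
```

```text
t 16.7 pos [ 558.4 -301.2   58.3] yaw 173.1 F [-0.1  0.4 -0.3] gap 73.8
linear [-1.8, -2.1, 60.3] yaw 0.1 dist 60.0
```

View pics/s9.png

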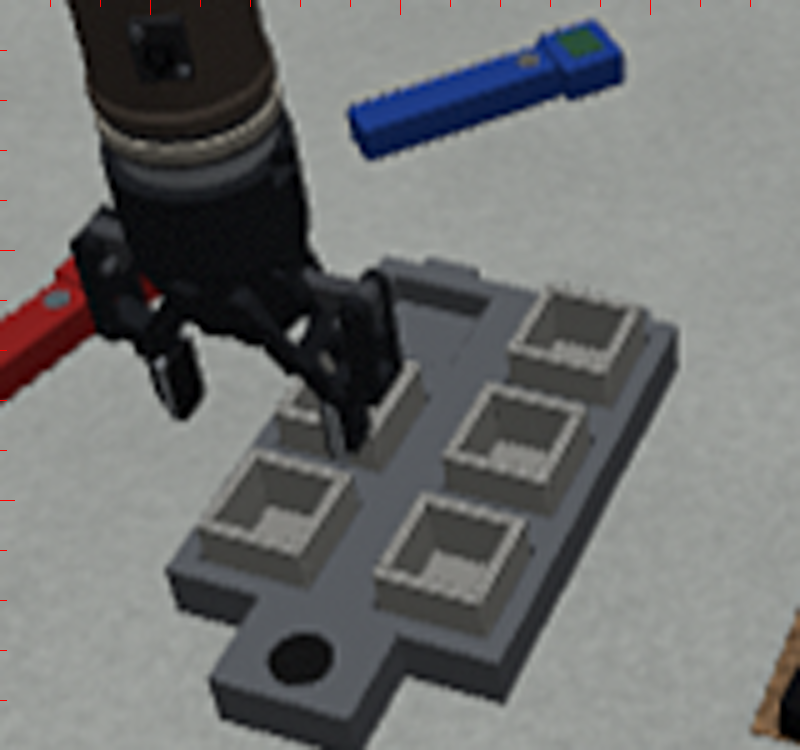

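carry_out --pt "-2 -2 15" --pt "-2 -2 35" --pt "-2 -2 50" --pt "-2 -2 57" --pt "-2 -2 60" --pt "-2 -2 60" --pt "-2 -2 60" --yaw '[0,0,0,0,0,0,0]' --gripper '[74,74,74,74,74,74,74]'

```text
clock: 17.45
tool_pos: [561.3, -306.1, -0.5]
eef_rot: [-3.141, 0.001, 3.019]
wrist_force: [0.2, -1.0, 0.5]
finger_gap: 73.6
```

```bash
python3 go.py 560 -303.5 -2 173; python3 - <<'E'
from h import *
p,d=env.read_camera("scene"); crop("s",p,170,100,330,250,5,"s10.png")
E
```

```text
t 17.45 pos [ 5.613e+02 -3.061e+02 -5.000e-01] yaw 173.0 F [ 0.2 -1.   0.5] gap 73.6
linear [1.6, 2.4, 1.5] yaw -0.0 dist 3.0
```

View pics/s10.png

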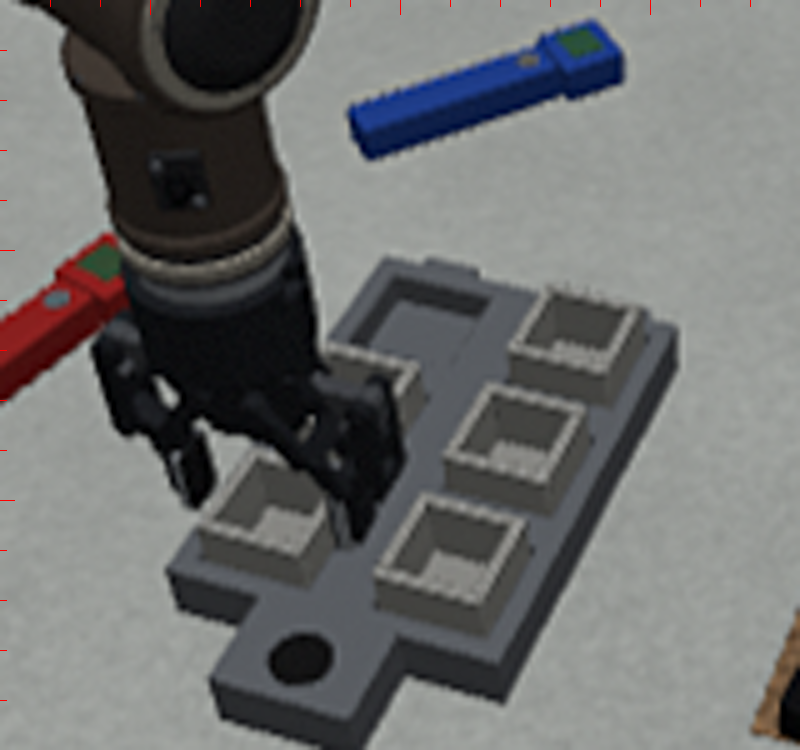

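carry_out --pt "1 2 1" --pt "1 2 1" --pt "1 2 1" --pt "1 2 1" --pt "1 2 1" --pt "1 2 1" --pt "1 2 1" --pt "1 2 1" --pt "1 2 1" --pt "1 2 -4" --pt "1 2 -12" --pt "1 2 -25" --pt "1 2 -40" --pt "1 2 -55" --pt "1 2 -65" --pt "1 2 -65" --yaw '[0,0,0,0,0,0,0,0,0,0,0,0,0,0,0,0]' --gripper '[74,74,45,45,45,45,45,45,45,45,45,45,45,45,45,45]' --newtons 50

```text
clock: 19.1
tool_pos: [561.8, -304.8, 66.9]
eef_rot: [-3.139, 0.005, 3.019]
wrist_force: [1.3, 0.6, -1.1]
finger_gap: 53.3
```

```bash
python3 go.py 632 283 62 180; python3 - <<'E'
from h import *
p,d=env.read_camera("scene"); crop("s",p,170,100,330,250,5,"s11.png")
E
```

```text
t 19.1 pos [ 561.8 -304.8   66.9] yaw 173.0 F [ 1.3  0.6 -1.1] gap 53.3
linear [2.2, 591.9, 4.9] yaw -7.0 dist 592.0
```

View pics/s11.png

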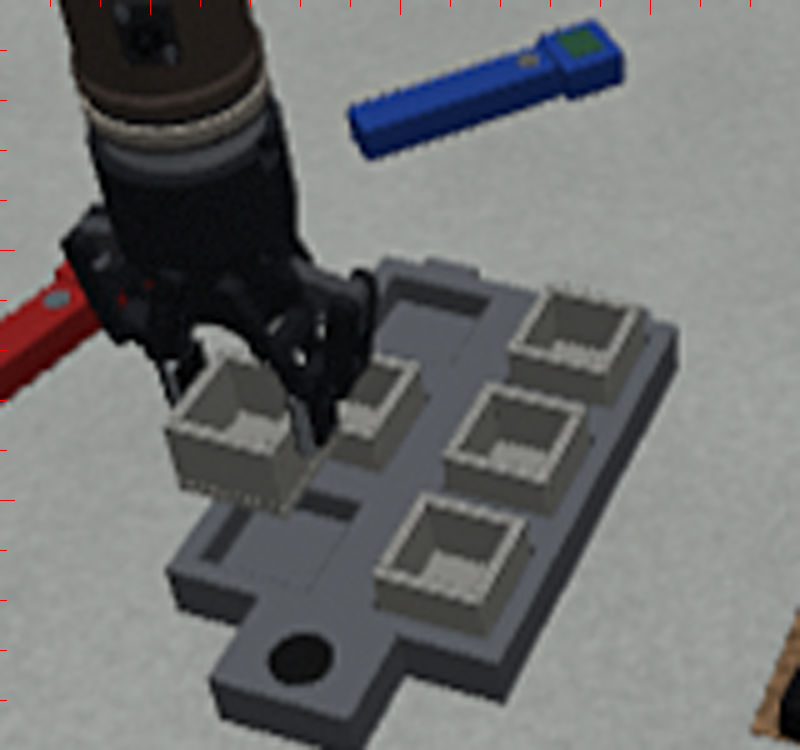

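carry_out --pt "0 10 0" --pt "0 35 0" --pt "0 70 0" --pt "0 110 0" --pt "0 150 0" --pt "1 190 0" --pt "1 230 0" --pt "1 270 0" --pt "1 310 0" --pt "1 350 0" --pt "1 390 0" --pt "1 430 0" --pt "2 470 0" --pt "2 510 0" --pt "2 545 0" --pt "2 573 0" --pt "2 588 0" --pt "2 592 0" --pt "2 592 0" --pt "2 592 0" --yaw '[0,-0.5,-1,-1.5,-2,-2.5,-3,-3.5,-4,-4.5,-5,-5.5,-6,-6.5,-7,-7,-7,-7,-7,-7]' --gripper '[45,45,45,45,45,45,45,45,45,45,45,45,45,45,45,45,45,45,45,45]'

```text
clock: 21.15
tool_pos: [629.9, 282.7, 63.4]
eef_rot: [-3.14, -0.001, 3.14]
wrist_force: [-0.4, -0.2, -1.9]
finger_gap: 53.0
```

```bash
python3 go.py 632 283 -1 180; python3 - <<'E'
from h import *
p,d=env.read_camera("scene"); cv2.imwrite("pics/s12.png",p[:,:,::-1])
E
```

```text
t 21.15 pos [629.9 282.7  63.4] yaw 179.9 F [-0.4 -0.2 -1.9] gap 53.0
linear [-2.1, 0.3, 64.4] yaw -0.1 dist 64.0
```

View pics/s12.png

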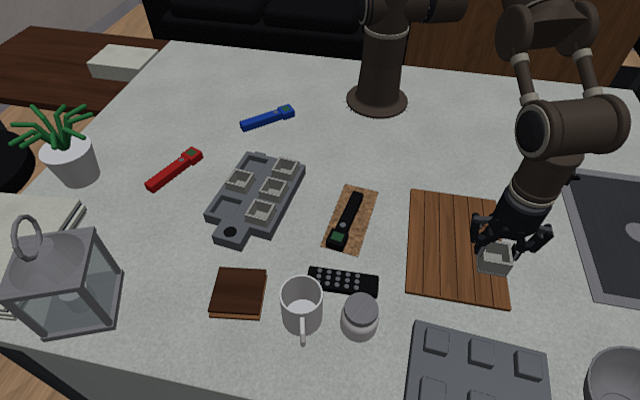

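Board unmoved and the pot is held level at pixel (495,256). Lowering it and releasing.

carry_out --pt "-1 0 15" --pt "-2 0 35" --pt "-2 0 50" --pt "-2 0 58" --pt "-2 0 61" --pt "-2 0 63" --pt "-2 0 64.5" --pt "-2 0 64.5" --pt "-2 0 64.5" --pt "-2 0 64" --pt "-2 0 64" --pt "-2 0 64" --pt "-2 0 64" --pt "-2 0 58" --pt "-2 0 40" --pt "-2 0 10" --pt "-2 0 0" --pt "-2 0 0" --yaw '[0,0,0,0,0,0,0,0,0,0,0,0,0,0,0,0,0,0]' --gripper '[45,45,45,45,45,45,45,45,72,72,72,72,72,72,72,72,72,72]'

```text
clock: 23.0
tool_pos: [635.1, 285.3, 68.0]
eef_rot: [3.139, 0.007, 3.141]
wrist_force: [0.3, -0.2, -0.4]
finger_gap: 71.8
```

```bash
python3 go.py 482 -294.5 62 173; python3 - <<'E'
from h import *
p,d=env.read_camera("scene"); cv2.imwrite("pics/s13.png",p[:,:,::-1])
E
```

```text
t 23.0 pos [635.1 285.3  68. ] yaw 180.0 F [ 0.3 -0.2 -0.4] gap 71.8
linear [152.9, -579.8, 6.0] yaw 7.0 dist 600.0
```

View pics/s13.png

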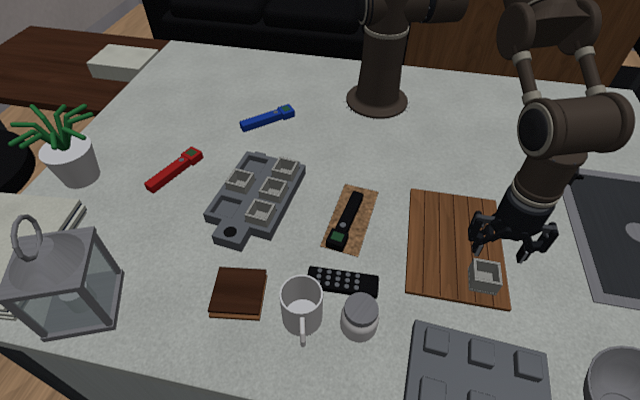

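The first pot is standing on the board at pixel (486,275). Next is pot5.

carry_out --pt "12 -46 1" --pt "24 -92 2" --pt "36 -138 3" --pt "48 -184 4" --pt "60 -230 5" --pt "73 -276 6" --pt "85 -322 6" --pt "97 -368 6" --pt "109 -414 6" --pt "121 -460 6" --pt "134 -506 6" --pt "144 -545 6" --pt "150 -568 6" --pt "153 -580 6" --pt "153 -580 6" --pt "153 -580 6" --pt "153 -580 6" --pt "153 -580 6" --yaw '[1,2,3,4,5,6,7,7,7,7,7,7,7,7,7,7,7,7]' --gripper '[74,74,74,74,74,74,74,74,74,74,74,74,74,74,74,74,74,74]'

```text
clock: 24.85
tool_pos: [479.4, -294.3, 57.7]
eef_rot: [3.141, -0.0, 3.021]
wrist_force: [-0.1, -0.6, -0.3]
finger_gap: 74.3
```

```bash
python3 go.py 482.5 -294.5 -1 173
```

```text
t 24.85 pos [ 479.4 -294.3   57.7] yaw 173.1 F [-0.1 -0.6 -0.3] gap 74.3
linear [-3.1, 0.1, 58.7] yaw 0.1 dist 59.0
```

carry_out --pt "-2 0 15" --pt "-3 0 35" --pt "-3 0 50" --pt "-3 0 56" --pt "-3 0 59" --pt "-3 0 59" --pt "-3 0 59" --yaw '[0,0,0,0,0,0,0]' --gripper '[74,74,74,74,74,74,74]'

```text
clock: 25.55
tool_pos: [482.6, -296.5, -0.6]
eef_rot: [-3.141, 0.001, 3.019]
wrist_force: [0.8, -0.1, -0.0]
finger_gap: 73.7
```

```bash
python3 go.py 482.5 -294.5 -2 173; python3 - <<'E'
from h import *
p,d=env.read_camera("scene"); crop("s",p,170,100,330,250,5,"s14.png")
E
```

```text
t 25.55 pos [ 482.6 -296.5   -0.6] yaw 173.0 F [ 0.8 -0.1 -0. ] gap 73.7
linear [0.3, 2.0, 1.4] yaw -0.0 dist 2.0
```

View pics/s14.png

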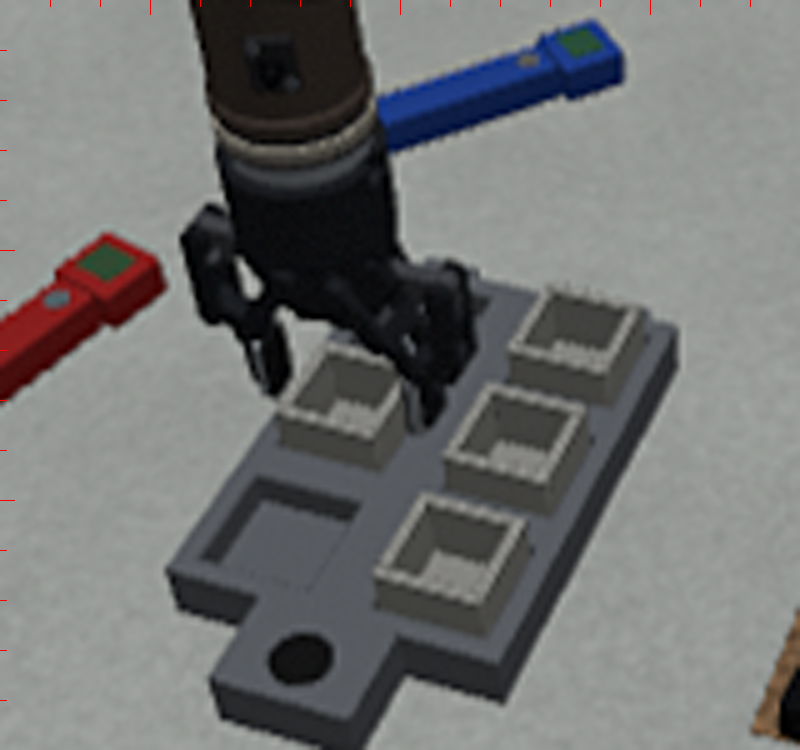

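carry_out --pt "0 2 1" --pt "0 2 1" --pt "0 2 1" --pt "0 2 1" --pt "0 2 1" --pt "0 2 1" --pt "0 2 1" --pt "0 2 1" --pt "0 2 1" --pt "0 2 -4" --pt "0 2 -12" --pt "0 2 -25" --pt "0 2 -40" --pt "0 2 -55" --pt "0 2 -65" --pt "0 2 -65" --yaw '[0,0,0,0,0,0,0,0,0,0,0,0,0,0,0,0]' --gripper '[74,74,45,45,45,45,45,45,45,45,45,45,45,45,45,45]' --newtons 50

```text
clock: 27.2
tool_pos: [484.0, -295.4, 66.6]
eef_rot: [-3.139, 0.004, 3.019]
wrist_force: [-0.8, -0.5, -1.2]
finger_gap: 53.1
```

```bash
python3 go.py 537 283 62 180
```

```text
t 27.2 pos [ 484.  -295.4   66.6] yaw 173.0 F [-0.8 -0.5 -1.2] gap 53.1
linear [18.2, 580.5, 4.6] yaw -7.0 dist 581.0
```

carry_out --pt "0 10 0" --pt "1 35 0" --pt "2 70 0" --pt "3 110 0" --pt "5 150 0" --pt "6 190 0" --pt "7 230 0" --pt "8 270 0" --pt "10 310 0" --pt "11 350 0" --pt "12 390 0" --pt "13 430 0" --pt "15 470 0" --pt "16 507 0" --pt "17 540 0" --pt "18 565 0" --pt "18 577 0" --pt "18 580 0" --pt "18 580 0" --pt "18 580 0" --yaw '[0,-0.5,-1,-1.5,-2,-2.5,-3,-3.5,-4,-4.5,-5,-5.5,-6,-6.5,-7,-7,-7,-7,-7,-7]' --gripper '[45,45,45,45,45,45,45,45,45,45,45,45,45,45,45,45,45,45,45,45]'

```text
clock: 29.2
tool_pos: [534.8, 282.4, 63.4]
eef_rot: [-3.141, -0.001, 3.14]
wrist_force: [-0.4, -0.2, -1.4]
finger_gap: 53.0
```

```bash
python3 go.py 537 283 -1 180; python3 - <<'E'
from h import *
p,d=env.read_camera("scene"); cv2.imwrite("pics/s15.png",p[:,:,::-1])
E
```

```text
t 29.2 pos [534.8 282.4  63.4] yaw 179.9 F [-0.4 -0.2 -1.4] gap 53.0
linear [-2.2, 0.6, 64.4] yaw -0.1 dist 64.0
```

View pics/s15.png

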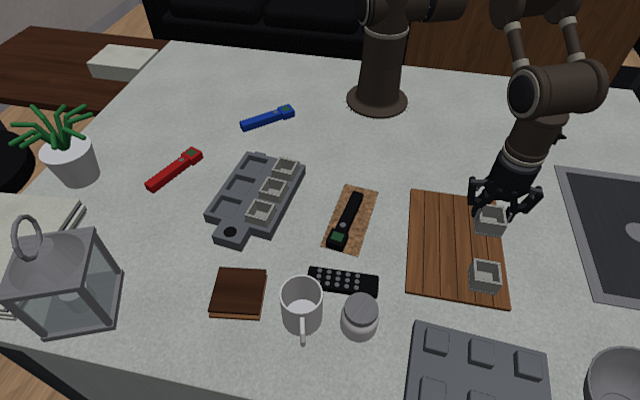

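carry_out --pt "-1 0 15" --pt "-2 0 35" --pt "-2 0 50" --pt "-2 0 58" --pt "-2 0 61" --pt "-2 0 63" --pt "-2 0 64.5" --pt "-2 0 64.5" --pt "-2 0 64.5" --pt "-2 0 64" --pt "-2 0 64" --pt "-2 0 64" --pt "-2 0 64" --pt "-2 0 58" --pt "-2 0 40" --pt "-2 0 10" --pt "-2 0 0" --pt "-2 0 0" --yaw '[0,0,0,0,0,0,0,0,0,0,0,0,0,0,0,0,0,0]' --gripper '[45,45,45,45,45,45,45,45,72,72,72,72,72,72,72,72,72,72]'

```text
clock: 31.05
tool_pos: [539.5, 284.7, 66.4]
eef_rot: [3.139, 0.005, 3.141]
wrist_force: [-0.5, 1.0, 0.9]
finger_gap: 72.0
```

```bash
python3 go.py 416.5 -196 62 173; python3 - <<'E'
from h import *
p,d=env.read_camera("scene"); cv2.imwrite("pics/s16.png",p[:,:,::-1])
E
```

```text
t 31.05 pos [539.5 284.7  66.4] yaw 180.0 F [-0.5  1.   0.9] gap 72.0
linear [122.8, -480.7, 4.4] yaw 7.0 dist 496.0
```

View pics/s16.png

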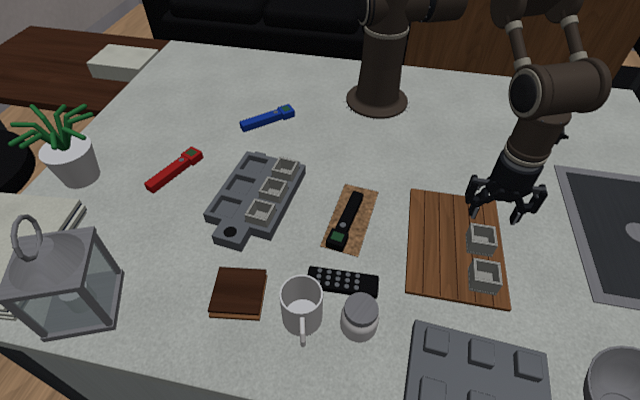

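carry_out --pt "12 -46 1" --pt "24 -92 2" --pt "36 -138 3" --pt "48 -184 4" --pt "59 -230 4" --pt "70 -276 4" --pt "82 -322 4" --pt "94 -368 4" --pt "106 -414 4" --pt "116 -455 4" --pt "121 -474 4" --pt "123 -481 4" --pt "123 -481 4" --pt "123 -481 4" --pt "123 -481 4" --pt "123 -481 4" --yaw '[1,2,3,4,5,6,7,7,7,7,7,7,7,7,7,7]' --gripper '[74,74,74,74,74,74,74,74,74,74,74,74,74,74,74,74]'

```text
clock: 32.7
tool_pos: [414.3, -196.1, 59.7]
eef_rot: [3.141, -0.0, 3.021]
wrist_force: [0.1, 0.4, -0.2]
finger_gap: 74.3
```

```bash
python3 go.py 416.5 -196 -1 173
```

```text
t 32.7 pos [ 414.3 -196.1   59.7] yaw 173.1 F [ 0.1  0.4 -0.2] gap 74.3
linear [-2.1, 0.3, 60.7] yaw 0.1 dist 61.0
```

carry_out --pt "-2 1 15" --pt "-2 1 35" --pt "-2 1 50" --pt "-2 1 58" --pt "-2 1 61" --pt "-2 1 61" --pt "-2 1 61" --yaw '[0,0,0,0,0,0,0]' --gripper '[74,74,74,74,74,74,74]'

```text
clock: 33.4
tool_pos: [417.0, -196.7, -0.5]
eef_rot: [-3.141, 0.001, 3.019]
wrist_force: [-0.3, -0.2, -0.4]
finger_gap: 73.9
```

```bash
python3 go.py 416.5 -196 -2 173; python3 - <<'E'
from h import *
p,d=env.read_camera("scene"); crop("s",p,190,90,350,240,5,"s17.png")
E
```

```text
t 33.4 pos [ 417.  -196.7   -0.5] yaw 173.0 F [-0.3 -0.2 -0.4] gap 73.9
linear [0.5, 0.6, 1.5] yaw -0.0 dist 2.0
```

View pics/s17.png

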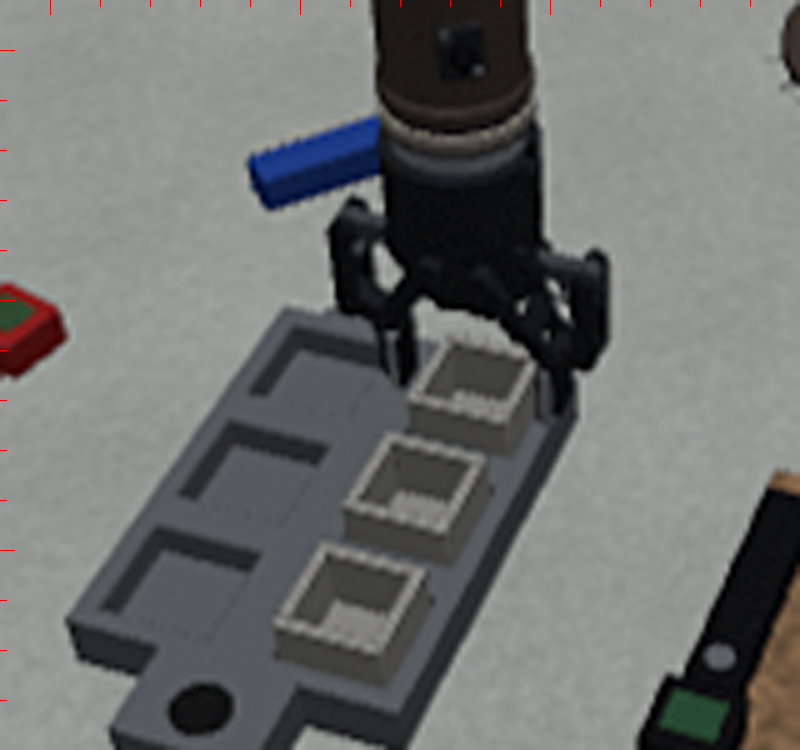

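carry_out --pt "0 1 1" --pt "0 1 1" --pt "0 1 1" --pt "0 1 1" --pt "0 1 1" --pt "0 1 1" --pt "0 1 1" --pt "0 1 1" --pt "0 1 1" --pt "0 1 -4" --pt "0 1 -12" --pt "0 1 -25" --pt "0 1 -40" --pt "0 1 -55" --pt "0 1 -65" --pt "0 1 -65" --yaw '[0,0,0,0,0,0,0,0,0,0,0,0,0,0,0,0]' --gripper '[74,74,45,45,45,45,45,45,45,45,45,45,45,45,45,45]' --newtons 50

```text
clock: 35.05
tool_pos: [417.9, -196.4, 65.9]
eef_rot: [-3.14, 0.004, 3.019]
wrist_force: [1.1, -0.3, -1.9]
finger_gap: 52.9
```

```bash
python3 go.py 442 283 62 180
```

```text
t 35.05 pos [ 417.9 -196.4   65.9] yaw 173.0 F [ 1.1 -0.3 -1.9] gap 52.9
linear [34.7, 478.7, 3.9] yaw -7.0 dist 480.0
```

carry_out --pt "1 10 0" --pt "2 35 0" --pt "5 70 0" --pt "8 110 0" --pt "11 150 0" --pt "14 190 0" --pt "17 230 0" --pt "20 270 0" --pt "23 310 0" --pt "26 350 0" --pt "29 390 0" --pt "31 425 0" --pt "33 455 0" --pt "34 472 0" --pt "34 479 0" --pt "34 479 0" --pt "34 479 0" --yaw '[0,-0.5,-1,-1.5,-2,-2.5,-3,-3.5,-4,-4.5,-5,-5.5,-6,-7,-7,-7,-7]' --gripper '[45,45,45,45,45,45,45,45,45,45,45,45,45,45,45,45,45]'

```text
clock: 36.75
tool_pos: [440.6, 282.8, 63.4]
eef_rot: [-3.14, -0.001, 3.141]
wrist_force: [0.3, 0.3, -1.5]
finger_gap: 53.4
```

```bash
python3 go.py 442 283 -1 180; python3 - <<'E'
from h import *
p,d=env.read_camera("scene"); cv2.imwrite("pics/s18.png",p[:,:,::-1])
E
```

```text
t 36.75 pos [440.6 282.8  63.4] yaw 179.9 F [ 0.3  0.3 -1.5] gap 53.4
linear [-1.4, 0.2, 64.4] yaw -0.1 dist 64.0
```

View pics/s18.png

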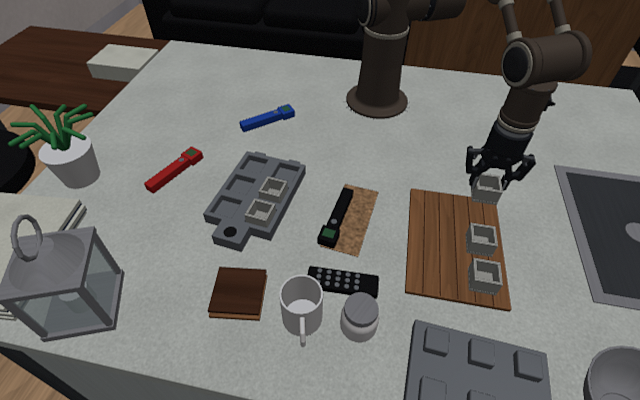

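The thermometer has been knocked sideways; its head is now at pixel (328,233). I'll set this pot down first, then put the thermometer back.

carry_out --pt "-1 0 15" --pt "-1 0 35" --pt "-1 0 50" --pt "-1 0 58" --pt "-1 0 61" --pt "-1 0 63" --pt "-1 0 64.5" --pt "-1 0 64.5" --pt "-1 0 64.5" --pt "-1 0 64" --pt "-1 0 64" --pt "-1 0 64" --pt "-1 0 64" --pt "-1 0 58" --pt "-1 0 40" --pt "-1 0 10" --pt "-1 0 0" --pt "-1 0 0" --yaw '[0,0,0,0,0,0,0,0,0,0,0,0,0,0,0,0,0,0]' --gripper '[45,45,45,45,45,45,45,45,72,72,72,72,72,72,72,72,72,72]'

```text
clock: 38.6
tool_pos: [444.2, 285.1, 66.0]
eef_rot: [3.139, 0.005, 3.141]
wrist_force: [0.3, 0.8, 0.2]
finger_gap: 71.8
```

```bash
python3 go.py 494 -205 62 173; python3 - <<'E'
from h import *
p,d=env.read_camera("scene"); cv2.imwrite("pics/s19.png",p[:,:,::-1])
p,d=env.read_camera("top"); crop("s",p,150,130,410,260,3,"t19.png"); crop("s",p,255,150,345,260,6,"t19c.png")
E
```

```text
t 38.6 pos [444.2 285.1  66. ] yaw 180.0 F [0.3 0.8 0.2] gap 71.8
linear [-50.0, -490.1, 4.0] yaw 7.0 dist 493.0
```

View pics/t19.png

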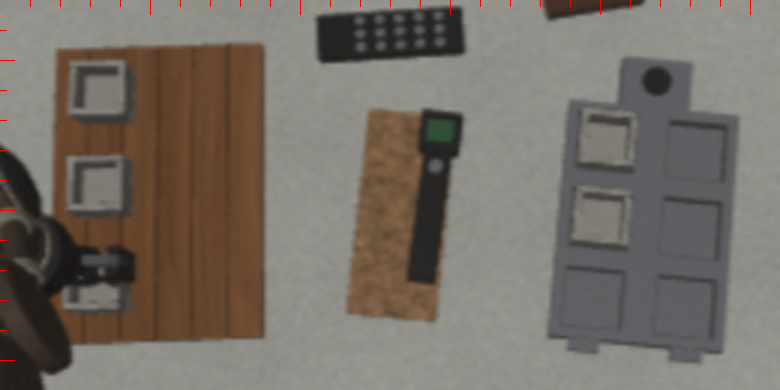

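View pics/t19c.png

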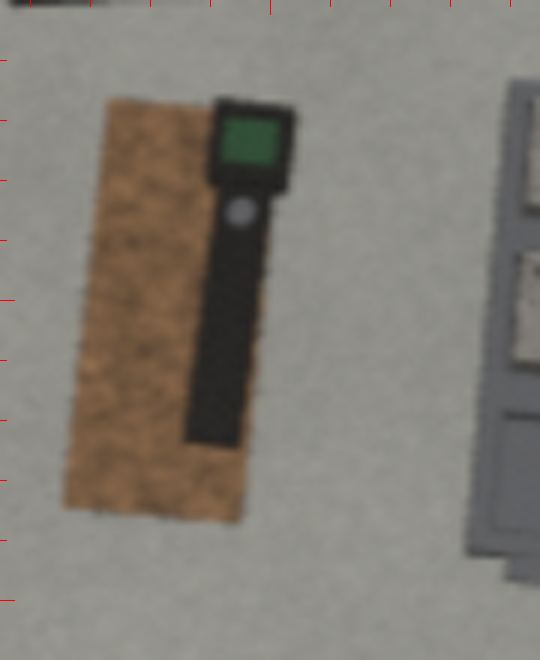

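```bash
python3 - <<'E'
from h import *
A=lambda l:np.array(l)/6+[255,150]
h=ray("top",A([[217,100],[296,106],[287,192],[209,184]]),29).mean(0)
e=ray("top",A([[184,442],[240,447]]),29).mean(0)
a=np.arctan2(*(h-e)[::-1]);u=np.array([np.cos(a),np.sin(a)])
o=((h-81*u)+(e+70*u))/2
print(h,e,np.linalg.norm(h-e),np.degrees(a),"origin",o)
m=np.array([509.5,-10.7]);b=np.radians(-6.9);R=np.array([[np.cos(b),-np.sin(b)],[np.sin(b),np.cos(b)]])
print("in mat",R.T@(o-m),"grip",o+5*u)
B=lambda l:np.array(l)/3+[150,130]
for q in ([100,90],[97,185]): print(ray("top",B(q),12))
E
python3 go.py 515 -40 60 174
```

```text
[586.17508299 -52.07220214] [437.33436095 -29.64354077] 150.52111276389357 -8.569370488599708 origin [506.31612298 -40.03833435]
in mat [  0.36379746 -29.50834774] grip [511.26030388 -40.78336808]
[[642.78260058 291.70413045]]
[[545.11076548 292.25460709]]
t 38.7 pos [441.9 283.9  63.5] yaw 180.0 F [ 0.2 -0.4  0.6] gap 72.1
linear [-73.3, -323.9, 3.5] yaw 6.0 dist 332.0
```

The thermometer is still flat on the mat, at y = −29.5 mm in the mat frame against a limit of ±45, so it can stay. I'll recheck it at the end. Next is pot2.

```bash
python3 go.py 494 -205.3 62 173
```

```text
t 38.7 pos [441.9 283.9  63.5] yaw 180.0 F [ 0.2 -0.4  0.6] gap 72.1
linear [-52.3, -489.2, 1.5] yaw 7.0 dist 492.0
```

carry_out --pt "-5 -46 0" --pt "-10 -93 0" --pt "-15 -140 0" --pt "-20 -187 0" --pt "-25 -234 0" --pt "-30 -281 0" --pt "-35 -328 0" --pt "-40 -375 0" --pt "-45 -422 0" --pt "-49 -460 0" --pt "-52 -482 0" --pt "-53 -489 0" --pt "-53 -489 0" --pt "-53 -489 0" --pt "-53 -489 0" --pt "-53 -489 0" --yaw '[1,2,3,4,5,6,7,7,7,7,7,7,7,7,7,7]' --gripper '[74,74,74,74,74,74,74,74,74,74,74,74,74,74,74,74]'

```text
clock: 40.3
tool_pos: [494.8, -203.5, 63.7]
eef_rot: [3.141, -0.001, 3.021]
wrist_force: [1.2, 0.6, 0.4]
finger_gap: 73.9
```

```bash
python3 go.py 494 -205.3 -1 173
```

```text
t 40.3 pos [ 494.8 -203.5   63.7] yaw 173.1 F [1.2 0.6 0.4] gap 73.9
linear [0.6, -1.8, 64.7] yaw 0.1 dist 65.0
```

carry_out --pt "1 -1 15" --pt "2 -1 35" --pt "2 -1 50" --pt "2 -1 60" --pt "2 -1 65" --pt "2 -1 65" --pt "2 -1 65" --yaw '[0,0,0,0,0,0,0]' --gripper '[74,74,74,74,74,74,74]'

```text
clock: 41.0
tool_pos: [493.5, -205.9, -0.7]
eef_rot: [-3.141, 0.001, 3.019]
wrist_force: [0.5, -0.1, -0.1]
finger_gap: 74.1
```

```bash
python3 go.py 494 -205.3 -2 173; python3 - <<'E'
from h import *
p,d=env.read_camera("scene"); crop("s",p,190,90,350,240,5,"s20.png")
E
```

```text
t 41.0 pos [ 493.5 -205.9   -0.7] yaw 173.0 F [ 0.5 -0.1 -0.1] gap 74.1
linear [-0.4, 0.7, 1.3] yaw -0.0 dist 1.0
```

View pics/s20.png

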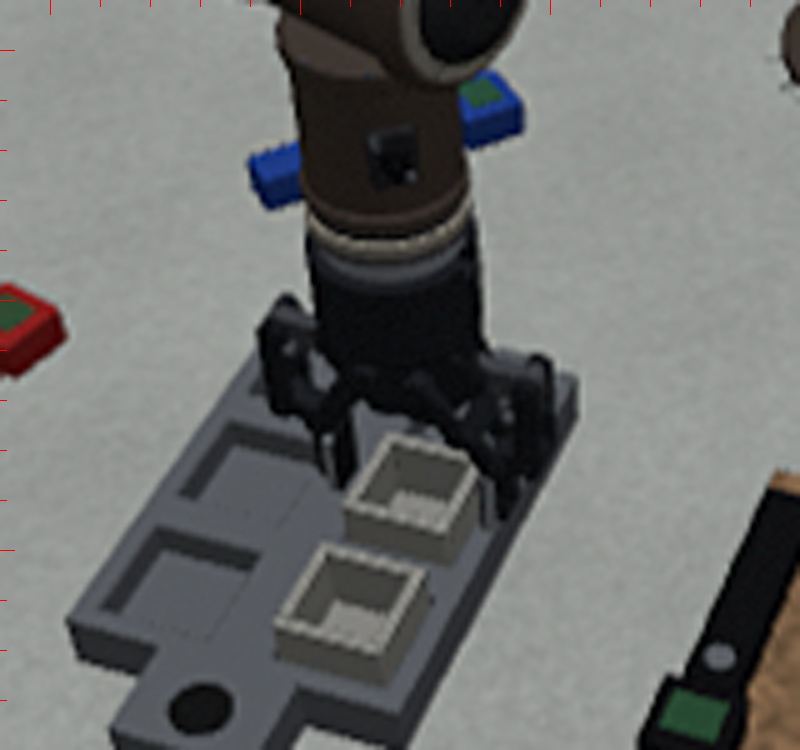

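carry_out --pt "0 1 1" --pt "0 1 1" --pt "0 1 1" --pt "0 1 1" --pt "0 1 1" --pt "0 1 1" --pt "0 1 1" --pt "0 1 1" --pt "0 1 1" --pt "0 1 -4" --pt "0 1 -12" --pt "0 1 -25" --pt "0 1 -40" --pt "0 1 -55" --pt "0 1 -65" --pt "0 1 -65" --yaw '[0,0,0,0,0,0,0,0,0,0,0,0,0,0,0,0]' --gripper '[74,74,45,45,45,45,45,45,45,45,45,45,45,45,45,45]' --newtons 50

```text
clock: 42.65
tool_pos: [494.9, -205.6, 66.5]
eef_rot: [-3.14, 0.005, 3.019]
wrist_force: [0.7, 0.6, -1.0]
finger_gap: 53.2
```

```bash
python3 go.py 537 179 62 180
```

```text
t 42.65 pos [ 494.9 -205.6   66.5] yaw 173.0 F [ 0.7  0.6 -1. ] gap 53.2
linear [5.3, 386.9, 4.5] yaw -7.0 dist 387.0
```

carry_out --pt "0 10 0" --pt "0 35 0" --pt "1 70 0" --pt "1 110 0" --pt "2 150 0" --pt "2 190 0" --pt "3 230 0" --pt "3 270 0" --pt "4 310 0" --pt "4 345 0" --pt "5 370 0" --pt "5 384 0" --pt "5 387 0" --pt "5 387 0" --pt "5 387 0" --yaw '[0,-0.5,-1,-1.5,-2,-2.5,-3.5,-4.5,-5.5,-6.5,-7,-7,-7,-7,-7]' --gripper '[45,45,45,45,45,45,45,45,45,45,45,45,45,45,45]'

```text
clock: 44.15
tool_pos: [534.9, 178.8, 63.5]
eef_rot: [-3.141, -0.001, 3.14]
wrist_force: [0.2, -0.7, -1.5]
finger_gap: 53.1
```

```bash
python3 go.py 537 179 -1 180; python3 - <<'E'
from h import *
p,d=env.read_camera("scene"); cv2.imwrite("pics/s21.png",p[:,:,::-1])
E
```

```text
t 44.15 pos [534.9 178.8  63.5] yaw 179.9 F [ 0.2 -0.7 -1.5] gap 53.1
linear [-2.1, 0.2, 64.5] yaw -0.1 dist 65.0
```

View pics/s21.png

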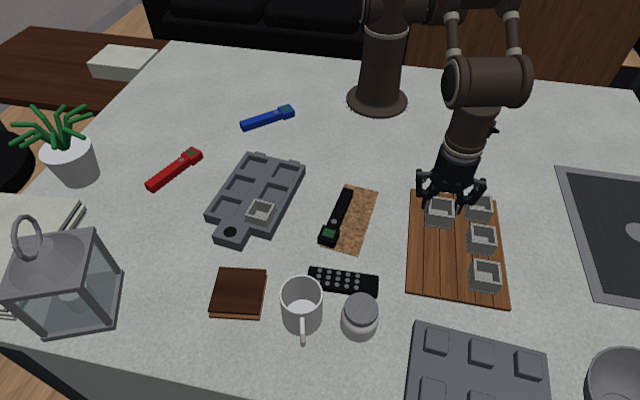

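carry_out --pt "-1 0 15" --pt "-2 0 35" --pt "-2 0 50" --pt "-2 0 58" --pt "-2 0 61" --pt "-2 0 63" --pt "-2 0 64.5" --pt "-2 0 64.5" --pt "-2 0 64.5" --pt "-2 0 64" --pt "-2 0 64" --pt "-2 0 64" --pt "-2 0 64" --pt "-2 0 58" --pt "-2 0 40" --pt "-2 0 10" --pt "-2 0 0" --pt "-2 0 0" --yaw '[0,0,0,0,0,0,0,0,0,0,0,0,0,0,0,0,0,0]' --gripper '[45,45,45,45,45,45,45,45,70,70,70,70,70,70,70,70,70,70]'

```text
clock: 46.0
tool_pos: [539.6, 180.6, 66.2]
eef_rot: [3.14, 0.005, 3.141]
wrist_force: [-0.3, 0.7, 0.4]
finger_gap: 70.0
```

```bash
python3 go.py 571 -214.8 62 173; python3 - <<'E'
from h import *
p,d=env.read_camera("scene"); crop("s",p,370,150,530,300,5,"s22.png")
E
```

```text
t 46.0 pos [539.6 180.6  66.2] yaw 180.0 F [-0.3  0.7  0.4] gap 70.0
linear [-31.6, -395.3, 4.2] yaw 7.0 dist 397.0
```

View pics/s22.png

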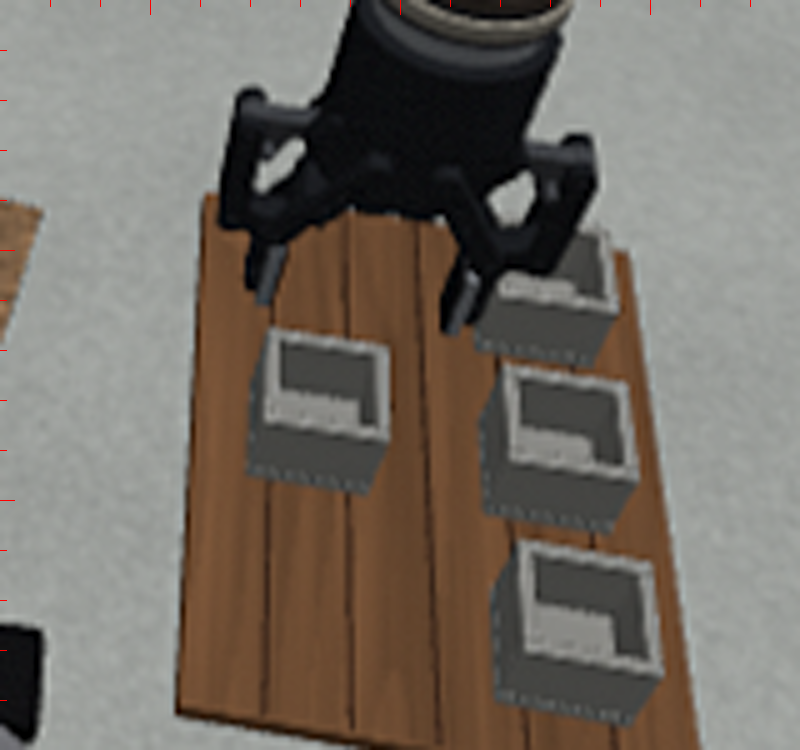

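Four pots are standing apart on the board. The last is pot3.

carry_out --pt "-4 -46 0" --pt "-8 -93 1" --pt "-12 -140 2" --pt "-16 -187 3" --pt "-20 -234 4" --pt "-24 -281 4" --pt "-28 -328 4" --pt "-31 -370 4" --pt "-31.5 -390 4" --pt "-31.5 -395 4" --pt "-31.5 -395 4" --pt "-31.5 -395 4" --pt "-31.5 -395 4" --pt "-31.5 -395 4" --yaw '[1,2,3,4,5,6,7,7,7,7,7,7,7,7]' --gripper '[74,74,74,74,74,74,74,74,74,74,74,74,74,74]'

```text
clock: 47.45
tool_pos: [568.7, -213.5, 59.7]
eef_rot: [3.141, -0.0, 3.021]
wrist_force: [-0.1, 0.6, 0.0]
finger_gap: 74.3
```

```bash
python3 go.py 571 -214.8 -1 173
```

```text
t 47.45 pos [ 568.7 -213.5   59.7] yaw 173.1 F [-0.1  0.6  0. ] gap 74.3
linear [-2.4, -1.0, 60.7] yaw 0.1 dist 61.0
```

carry_out --pt "-2 0 15" --pt "-2 0 35" --pt "-2 0 50" --pt "-2 0 58" --pt "-2 0 61" --pt "-2 0 61" --pt "-2 0 61" --yaw '[0,0,0,0,0,0,0]' --gripper '[74,74,74,74,74,74,74]'

```text
clock: 48.15
tool_pos: [571.4, -215.6, -0.6]
eef_rot: [-3.141, 0.001, 3.019]
wrist_force: [-0.3, -0.3, -0.6]
finger_gap: 73.7
```

```bash
python3 go.py 571 -214.8 -2 173; python3 - <<'E'
from h import *
p,d=env.read_camera("scene"); crop("s",p,190,110,350,260,5,"s23.png")
E
```

```text
t 48.15 pos [ 571.4 -215.6   -0.6] yaw 173.0 F [-0.3 -0.3 -0.6] gap 73.7
linear [0.5, 0.7, 1.4] yaw -0.0 dist 2.0
```

View pics/s23.png

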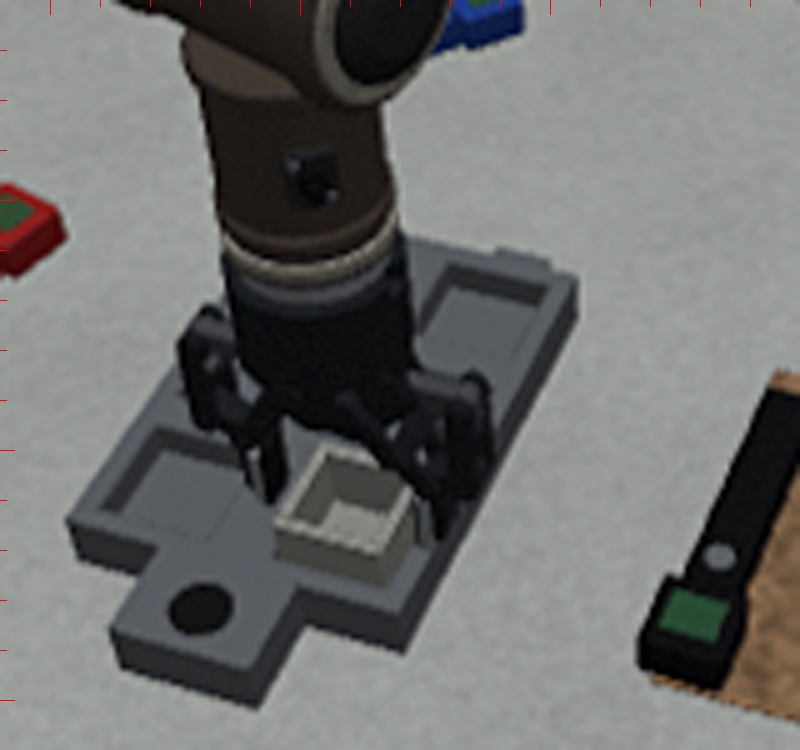

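carry_out --pt "0 1 1" --pt "0 1 1" --pt "0 1 1" --pt "0 1 1" --pt "0 1 1" --pt "0 1 1" --pt "0 1 1" --pt "0 1 1" --pt "0 1 1" --pt "0 1 -4" --pt "0 1 -12" --pt "0 1 -25" --pt "0 1 -40" --pt "0 1 -55" --pt "0 1 -65" --pt "0 1 -65" --yaw '[0,0,0,0,0,0,0,0,0,0,0,0,0,0,0,0]' --gripper '[74,74,45,45,45,45,45,45,45,45,45,45,45,45,45,45]' --newtons 50

```text
clock: 49.8
tool_pos: [572.7, -215.1, 66.7]
eef_rot: [-3.14, 0.005, 3.019]
wrist_force: [0.7, 1.0, -1.3]
finger_gap: 53.5
```

```bash
python3 go.py 630 179 62 180
```

```text
t 49.8 pos [ 572.7 -215.1   66.7] yaw 173.0 F [ 0.7  1.  -1.3] gap 53.5
linear [-8.7, 398.2, 4.7] yaw -7.0 dist 398.0
```

carry_out --pt "0 10 0" --pt "-1 35 0" --pt "-2 70 0" --pt "-3 110 0" --pt "-4 150 0" --pt "-5 190 0" --pt "-6 230 0" --pt "-7 270 0" --pt "-8 310 0" --pt "-9 350 0" --pt "-9 380 0" --pt "-9 395 0" --pt "-9 398 0" --pt "-9 398 0" --pt "-9 398 0" --yaw '[0,-0.5,-1,-1.5,-2,-2.5,-3.5,-4.5,-5.5,-6.5,-7,-7,-7,-7,-7]' --gripper '[45,45,45,45,45,45,45,45,45,45,45,45,45,45,45]'

```text
clock: 51.3
tool_pos: [627.9, 178.1, 63.4]
eef_rot: [-3.141, -0.001, 3.14]
wrist_force: [-0.5, -1.0, -1.2]
finger_gap: 53.1
```

```bash
python3 go.py 630 179 -1 180; python3 - <<'E'
from h import *
p,d=env.read_camera("scene"); cv2.imwrite("pics/s24.png",p[:,:,::-1])
E
```

```text
t 51.3 pos [627.9 178.1  63.4] yaw 179.9 F [-0.5 -1.  -1.2] gap 53.1
linear [-2.1, 0.9, 64.4] yaw -0.1 dist 64.0
```

View pics/s24.png

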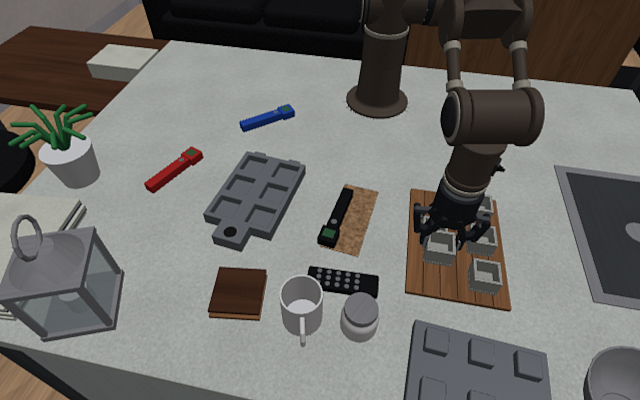

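carry_out --pt "-1 0 15" --pt "-2 0 35" --pt "-2 0 50" --pt "-2 0 58" --pt "-2 0 61" --pt "-2 0 63" --pt "-2 0 64.5" --pt "-2 0 64.5" --pt "-2 0 64.5" --pt "-2 0 64" --pt "-2 0 64" --pt "-2 0 64" --pt "-2 0 64" --pt "-2 0 58" --pt "-2 0 40" --pt "-2 0 10" --pt "-2 0 -40" --pt "-2 0 -40" --pt "-2 0 -40" --yaw '[0,0,0,0,0,0,0,0,0,0,0,0,0,0,0,0,0,0,0]' --gripper '[45,45,45,45,45,45,45,45,70,70,70,70,70,70,70,70,70,70,70]'

```text
clock: 53.25
tool_pos: [633.0, 180.2, 108.1]
eef_rot: [3.14, 0.007, 3.141]
wrist_force: [-0.9, 0.6, 0.6]
finger_gap: 70.2
```

```bash
python3 go.py 400 -150 120 175
```

```text
t 53.25 pos [633.  180.2 108.1] yaw 180.0 F [-0.9  0.6  0.6] gap 70.2
linear [232.8, -330.3, -11.9] yaw 5.0 dist 404.0
```

Backing the arm away (high and over the mould) so both cameras can check the result.

carry_out --pt "25 -38 -12" --pt "50 -76 -12" --pt "75 -114 -12" --pt "100 -152 -12" --pt "130 -190 -12" --pt "158 -228 -12" --pt "186 -266 -12" --pt "212 -300 -12" --pt "230 -330 -12" --pt "233 -370 -12" --pt "233 -400 -12" --pt "233 -400 -12" --pt "233 -400 -12" --pt "233 -400 -12" --yaw '[0,0,0,0,0,0,0,0,0,0,0,0,0,0]' --gripper '[70,70,70,70,70,70,70,70,70,70,70,70,70,70]'

```text
clock: 54.65
tool_pos: [396.4, -218.9, 115.1]
eef_rot: [3.14, -0.002, -3.142]
wrist_force: [-1.0, 0.1, -0.6]
finger_gap: 69.6
```

```bash
python3 - <<'E'
from h import *
p,d=env.read_camera("scene"); cv2.imwrite("pics/s25.png",p[:,:,::-1]); c=cloud("scene",d); np.savez("pics/s25.npz",d=d)
p,d=env.read_camera("top"); crop("s",p,150,130,345,260,4,"t25.png"); np.savez("pics/t25.npz",p=p,d=d)
E
```

```text
(no output)
```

View pics/s25.png

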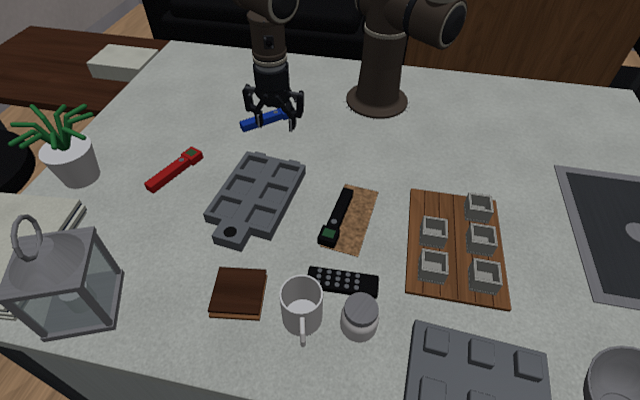

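View pics/t25.png

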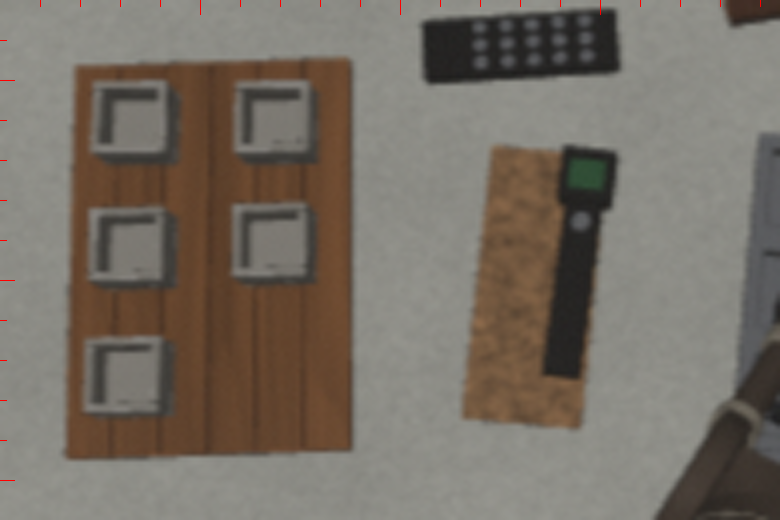

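```bash
python3 - <<'E'
from h import *
A=lambda l:np.array(l)/4+[150,130]
b=ray("top",A([[77,67],[351,58],[352,450],[66,458]]),12); m=b.mean(0); print("board",m)
w=ray("top",A([[131,117],[130,244],[126,375],[272,117],[271,242]]),54); print((w-m).round(1))
h=ray("top",A([[588,178]]),29)[0]; e=ray("top",A([[562,376]]),29)[0]
u=(h-e)/np.linalg.norm(h-e); o=((h-81*u)+(e+70*u))/2; t=np.radians(-6.9)
R=np.array([[np.cos(t),-np.sin(t)],[np.sin(t),np.cos(t)]]); print("therm in mat",R.T@(o-[509.5,-10.7]),np.linalg.norm(h-e))
c=cloud("top",np.load("pics/t25.npz")["d"])
for n,q in dict(head=[588,175],handle=[574,300],hend=[563,368]).items():
    x,y=A([q])[0].round().astype(int); print(n,np.median(c[y-1:y+2,x-1:x+2].reshape(-1,3),0).round(1))
E
```

```text
board [537.63211126 230.72897834]
[[ 96.   50.6]
 [  1.   49. ]
 [-94.4  49.4]
 [ 93.5 -52.5]
 [ -0.  -52.9]]
therm in mat [  0.09151326 -29.73362097] 149.38487283162576
head [587.  -52.   28.3]
handle [494.1 -41.3  27.7]
hend [443.4 -31.7  27.2]
```

All checks are within limits, so I'm handing in.

```bash
python3 -c "
from workcell import env
print(env.finish_job()); print(env.state()['clock'])"
```

```text
the job is handed in; nothing more can be done
None
the job is handed in; nothing more can be done
```

I took the thermometer reading, laid the thermometer back on its mat, and stood all five pots on the drying board. I handed the job in at about 55 s; it reports no verdict.

- **Thermometer reading:** I held the window about 80 mm above the black patch for about 3.6 s, off centre by roughly 4 mm at most, with all five pots still in the mould. Then I laid it flat on the cork mat and let go.
- **Pots:** Five were present; the x −78, y −45 cavity (pot4) was empty. In the final pictures they stand upright within 3 mm of x ±95 or 0, y ±51 on the board, about 40 mm apart.
- **Thermometer knocked:** While I was moving the pots, the thermometer was knocked about 30 mm sideways. I left it there because it still lies flat on the mat, within the limits: about 0 mm along and −30 mm across, where ±45 mm is allowed. Its head hangs about 5 mm over the mat's edge.
- **Bystanders:** The jar, mug, remote and coasters look unmoved in the last picture; I did not measure them.
- **One disagreement:** The cameras showed the real fingertips 33–39 mm higher than the reported TCP. My first grasp of the thermometer therefore closed on air above the handle without touching it. I corrected for this from then on.

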